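Ready the plaster vibrator for pouring

TASK

The mix has been degassed and the moulds must now be set up for pouring. First turn the vibrator's selector to 0 (the ring mark) while the pot is still on its seat, then lift the mixing pot off by its bow handle, keeping it upright, and stand it fully on the cork mat, and seat every mould flask lying on the worktop flat and fully home in a pocket of the vibrator's table, one to a pocket; when all is in place turn the selector to 1 (the single dot), and leave the other things on the bench alone.

Things in the scene. Friction and masses are not known exactly. Their poses are not given: they have to be found in the camera images.
- vibrator: plaster vibrator, fixed; white housing 243 (x) x 370 (y) mm, aluminium table on its rear part, table top 64 mm high. Origin under its centre, on the worktop; x to the back, y left. Front control deck x -122..-44 mm, 44 mm high; table x -44..+125. On the table a fixed grey plate (top 72 mm high, y -70..+182) with six arch-shaped pockets, 2 rows of 3; right of it, at y -128, the pot seat.
- selector (a joint): black bar knob on the front deck, rad, grows clockwise from above. Detents (springs to the nearest when let go, unless midway; about 0.13 N m): 0 = mark 0 (ring), 0.524 = mark 1 (one dot), 1.047 = 2 (two dots), 1.571 = 3. Starts at 2 or 3, rarely between them. Its white-lined end points along vibrator yaw + 0.785 - joint value, 45 degrees left of the vibrator's +x at 0, right at 3.
- selector_axis (a point): on the selector's vertical axis, at the height for the TCP: 26 mm above the deck, 4 mm below the bar's top. The bar is 42 mm long, 12 mm wide, from 4 to 30 mm above the deck, on a 40 mm disc 4 mm thick. The table's front edge (plate top 72 mm above the worktop) is 46 mm behind the axis.
- pot_seat (a point): centre of the round pot seat on the table top (64 mm high), where the pot stands at the start between four studs 7 mm high on a 105 mm circle.
- pot: steel mixing pot, closed black lid, 95 mm diameter, 90 mm high, 0.4 to 0.65 kg; origin under its centre. Fixed bow handle over the lid: straight black bar along the pot's own y, 82 mm long, 12 x 12 mm, its centre 132 mm above the origin (top 138), 36 mm free under it (less a 7 mm hub in the middle); posts at y +-37 mm.
- mat: round cork mat, fixed on the worktop, 150 mm diameter, 8 mm thick; origin at the centre of its underside.
- pocket_0 (a point): centre of the floor (64 mm above the worktop) of the arch-shaped pocket at the front right: 69 mm long in x, 63 mm wide, 8 mm deep, 1.5 mm play all round a flask's foot; straight end towards the vibrator's -x (front), rounded end to its +x; point axes parallel to the vibrator's
- pocket_1 (a point): centre of the floor (64 mm above the worktop) of the arch-shaped pocket at the front middle: 69 mm long in x, 63 mm wide, 8 mm deep, 1.5 mm play all round a flask's foot; straight end towards the vibrator's -x (front), rounded end to its +x; point axes parallel to the vibrator's
- pocket_2 (a point): centre of the floor (64 mm above the worktop) of the arch-shaped pocket at the front left: 69 mm long in x, 63 mm wide, 8 mm deep, 1.5 mm play all round a flask's foot; straight end towards the vibrator's -x (front), rounded end to its +x; point axes parallel to the vibrator's
- pocket_3 (a point): centre of the floor (64 mm above the worktop) of the arch-shaped pocket at the back right: 69 mm long in x, 63 mm wide, 8 mm deep, 1.5 mm play all round a flask's foot; straight end towards the vibrator's -x (front), rounded end to its +x; point axes parallel to the vibrator's
- pocket_4 (a point): centre of the floor (64 mm above the worktop) of the arch-shaped pocket at the back middle: 69 mm long in x, 63 mm wide, 8 mm deep, 1.5 mm play all round a flask's foot; straight end towards the vibrator's -x (front), rounded end to its +x; point axes parallel to the vibrator's
- pocket_5 (a point): centre of the floor (64 mm above the worktop) of the arch-shaped pocket at the back left: 69 mm long in x, 63 mm wide, 8 mm deep, 1.5 mm play all round a flask's foot; straight end towards the vibrator's -x (front), rounded end to its +x; point axes parallel to the vibrator's
- flask_0: white mould flask, grey filling, 0.15 kg, arch-shaped from above: foot 66 mm long (x), 60 wide (y), 10 high, straight end at x -33, rounded end at +33; narrower body above it, 46 mm wide, parallel sides x -26..+3, up to 40 mm. Origin under its centre. Fits a pocket with its x along the vibrator's x. 3 to 5 are present, starting on the worktop left of the vibrator, yaw within 0.5 of 0
- flask_1: white mould flask, grey filling, 0.15 kg, arch-shaped from above: foot 66 mm long (x), 60 wide (y), 10 high, straight end at x -33, rounded end at +33; narrower body above it, 46 mm wide, parallel sides x -26..+3, up to 40 mm. Origin under its centre. Fits a pocket with its x along the vibrator's x. 3 to 5 are present, starting on the worktop left of the vibrator, yaw within 0.5 of 0
- flask_2: white mould flask, grey filling, 0.15 kg, arch-shaped from above: foot 66 mm long (x), 60 wide (y), 10 high, straight end at x -33, rounded end at +33; narrower body above it, 46 mm wide, parallel sides x -26..+3, up to 40 mm. Origin under its centre. Fits a pocket with its x along the vibrator's x. 3 to 5 are present, starting on the worktop left of the vibrator, yaw within 0.5 of 0
- flask_3: white mould flask, grey filling, 0.15 kg, arch-shaped from above: foot 66 mm long (x), 60 wide (y), 10 high, straight end at x -33, rounded end at +33; narrower body above it, 46 mm wide, parallel sides x -26..+3, up to 40 mm. Origin under its centre. Fits a pocket with its x along the vibrator's x. 3 to 5 are present, starting on the worktop left of the vibrator, yaw within 0.5 of 0
- flask_4: white mould flask, grey filling, 0.15 kg, arch-shaped from above: foot 66 mm long (x), 60 wide (y), 10 high, straight end at x -33, rounded end at +33; narrower body above it, 46 mm wide, parallel sides x -26..+3, up to 40 mm. Origin under its centre. Fits a pocket with its x along the vibrator's x. 3 to 5 are present, starting on the worktop left of the vibrator, yaw within 0.5 of 0
- beaker: white measuring beaker, 68 x 85 mm, origin under its centre; to be left alone
- model_a: blue-grey stone dental model, 68 x 75 x 30 mm, origin under its centre; to be left alone
- model_b: tan stone dental model, 70 x 78 x 25 mm, origin under its centre; to be left alone
- dropper: brown dropper bottle, 30 x 85 mm, origin under its centre; to be left alone
- mix_spatula: mixing spatula with wooden handle, 215 mm, lying at the front edge of the worktop, origin under its middle; to be left alone
- tape: roll of tape, 55 x 19 mm, origin under its centre; to be left alone
- brush: nail brush, 38 x 85 x 30 mm, origin under its centre; to be left alone

How it is judged:
By the outcome, as a careful person would: the job done as asked, in the order asked, and still so for the second after the job is handed in, with the robot touching nothing.
Of flask_0, flask_1, flask_2, flask_3, flask_4 only 3 to 5 are there at a start; the rules pass over those that are not, and their reading is None.
At some moment in a run one of flask_0, flask_1, flask_2, flask_3, flask_4 may be knocked a few centimetres aside while the robot is not near it.
It also fails if it takes over 210 s, if anything falls off the work surface, if the arm or the gripper's body presses on something with over 40 N, if the wrist force passes 120 N, or if a joint passes its speed limit or range.

ROBOT

A 6-joint arm with a two-finger parallel gripper is mounted at the origin on a cart in front of the work surface, level with it; the furniture and walls round the work are solid. World frame = base frame: x ahead of the robot, y to its left, z up, the work surface at z = 0. Lengths are in mm, angles in rad, forces in N, time in s.
With the tool pointing down it reaches from about 325 to 850 mm from the base axis. Payload 15.5 kg.
Tool frame: the origin (TCP) lies between the finger pads, 19 mm behind the fingertips; this is the grasp point; z points along the fingers, y is the line along which they close (so a half turn about z gives the same grasp; the last joint's range is limited). The gripper opens to 91 mm and grips with 3 to 60 N. Pads are 32 mm wide; open, the fingers measure 118 mm over their backs; the gripper's body (76 mm by 178 mm) begins 60 mm behind the grasp point.
Start: joints at [-1.435, 0.494, 1.345, -0, 1.302, -0.096], TCP at [142.974, -608.428, 232.715] pointing down, gripper open.
Joint ranges: [-2.91, 2.91], [-0.82, 2.16], [0.22, 2.67], [-1.22, 4.37], [0.12, 2.79], [-3.08, 3.08]. Speed limits (rad/s): [1.89, 1.89, 2.57, 3.01, 3.01, 3.01].

INTERFACE

Orientations are given as a unit quaternion [w, x, y, z].
In Python, from station import r gives the robot as it stands. The module is installed in compiled form; this text tells all that it offers.
- The arm moves only by the tool move_arm, never from a script. Its argument "motion" is a list of rows, each an object of numbers: "x", "y", "z": the shift along the tool's x, y, z in mm; "twist": the turn about the tool's z in rad. A call has exactly 8 rows; each row is the pose to reach, as a shift and turn from the pose commanded when the call began, along the tool's axes at that moment; what a row does not reach only later rows make up. A row lasts 1/8 s, in which the tool goes at most 62.5 mm and 10.7 degrees, less where a joint would pass 70% of its speed; a pose out of reach is approached as far as the arm can. A call with a gripper value outside its range is refused whole. "gripper" is the closure, from 0 (fully open) to 1 (shut), set as the call begins (left out, the last holds). The fingers move at their own pace and stop on an object; "newtons" is the grip in N (left out, the last holds). Time passes only in rows, so rows that repeat a pose let the fingers close, or fill a call up. It gives the time, the measured TCP pose, the force, the opening and the grip force at its end, in the units of the state.
- r.get_state(): the state, without advancing time (a new reading comes with each control period).
- r.get_image(name): name is "scene" or "top" or "wrist"; returns the picture (420x560x3 uint8, blue, green, red); there is no depth.
- r.camera_info(name): a dict with "camera_matrix" (3x3 intrinsics, pixels), "pose" (4x4, takes a point from camera to world coordinates); the wrist camera has in their place "tool_from_camera" (4x4, takes a point from camera to tool coordinates, whose origin is the TCP and whose axes are the flange's). Camera axes: x right, y up, looking along -z (the intrinsics and any distortion apply to the point x, -y, -z); pixel columns grow to the right and rows downward; lengths in mm; the calibration is good to about 2 mm. A picture is of the moment at which its call begins: read the wrist's pose just before it. camera_info takes no time and is no camera call.
- r.job_done(): hands the job in; it is judged then, once.
The state is a dict: "clock": time; "joints": joint angles; "qd": joint speeds; "joint_efforts": joint torques, N m; "tcp_pos": TCP position; "ee_rot": TCP orientation; "force": force on the tool from outside, world axes, zero at the start; "wrist_torque": the same for the moment, N m; "grip_width": opening from 0.0 (shut) to 1.0 (fully open); "grip_force": force on a finger pad.
Only numpy, scipy, OpenCV 4.12 (cv2) and the standard library are available. Lean on these libraries where they do the work, as an engineer would, in place of code of your own. Each camera call takes 0.05 s, during which the arm holds its last target. There are 200 camera calls.

## Working session

There is one attempt and no reset: what is moved stays moved. The work goes in short steps, Python scripts to look and compute and a tool call to move; the robot and the scene stay as the last step left them, time stands still between calls to the robot, and variables do not carry over. Pictures are saved under pics/ and viewed, at most 14 in all, crops included, and the job is handed in when it is done.

Besides the shell and the picture viewer there is one more tool, called after "Emit:" by a JSON object that holds its "api" and its "payload". move_arm: Moves the arm, as the interface text tells. Its arguments: {"type":"object","properties":{"motion":{"type":"array","items":{"type":"object","properties":{"x":{"type":"number"},"y":{"type":"number"},"z":{"type":"number"},"twist":{"type":"number"}}}},"gripper":{"type":"number"},"newtons":{"type":"number"}},"required":["motion"]}

```bash
mkdir -p pics
cat > h.py <<'E'
import numpy as np, cv2
from station import r
from scipy.spatial.transform import Rotation as R
def save(name,fn):
    im=r.get_image(name); cv2.imwrite('pics/'+fn,im); return im
def cam(name,st=None):
    ci=r.camera_info(name); K=np.array(ci['camera_matrix'])
    if name=='wrist':
        q=st['ee_rot']; T=np.eye(4); T[:3,:3]=R.from_quat([q[1],q[2],q[3],q[0]]).as_matrix(); T[:3,3]=st['tcp_pos']
        return K,T@np.array(ci['tool_from_camera']),ci
    return K,np.array(ci['pose']),ci
def px2w(K,T,px,z):
    px=np.atleast_2d(np.array(px,float)); d=np.c_[(px-K[:2,2])/K[[0,1],[0,1]],np.ones(len(px))]*[1,-1,-1]
    d=d@T[:3,:3].T; o=T[:3,3]; s=(np.asarray(z)-o[2])/d[:,2]; return o+d*np.reshape(s,(-1,1))
def w2px(K,T,P):
    P=np.atleast_2d(P); c=(P-T[:3,3])@T[:3,:3]; c=c*[1,-1,-1]; p=c@K.T; return p[:,:2]/p[:,2:]
E
python3 - <<'E'
from h import *
s=r.get_state(); print(s)
for n in('scene','top','wrist'): print(r.camera_info(n))
a=save('top','top0.png'); b=save('scene','scene0.png'); save('wrist','w0.png')
E
```

```text
{'clock': 0.0, 'joints': array([-1.43549163e+00,  4.94186821e-01,  1.34613308e+00, -6.52224879e-06,
        1.30251291e+00, -9.55198068e-02]), 'qd': array([ 0.00121712,  0.00020236,  0.00050957, -0.00074834, -0.00035319,
        0.00048573]), 'joint_efforts': array([ 3.44251181e-03, -8.78814983e+01, -3.81846571e+01,  7.12150382e-02,
        5.34947519e-02, -9.40748168e-05]), 'tcp_pos': array([ 142.92736249, -608.06428867,  232.13533535]), 'ee_rot': array([-6.19897381e-04,  9.93347105e-01,  1.15157044e-01, -1.54774512e-05]), 'force': array([-0.65003502,  0.45693686,  0.13548231]), 'wrist_torque': array([0.00431943, 0.00307157, 0.03136369]), 'grip_force': 0.0, 'grip_width': 1.0001138423545082}
{'camera_matrix': array([[422.14678988,   0.        , 283.44756436],
       [  0.        , 422.14678988, 205.58928833],
       [  0.        ,   0.        ,   1.        ]]), 'pose': array([[-7.38601898e-01,  3.92278044e-01, -5.48256484e-01,
        -2.15283212e+02],
       [-6.74137588e-01, -4.26891620e-01,  6.02745434e-01,
         8.27479032e+02],
       [ 2.39770109e-03,  8.14789225e-01,  5.797
[... 481 characters left out ...]
 [-1.31327533e-02,  1.08260743e-01,  9.94035785e-01,
         1.39100854e+03],
       [ 0.00000000e+00,  0.00000000e+00,  0.00000000e+00,
         1.00000000e+00]])}
{'camera_matrix': array([[301.54774483,   0.        , 282.19071848],
       [  0.        , 301.54774483, 212.61621851],
       [  0.        ,   0.        ,   1.        ]]), 'tool_from_camera': array([[-2.11576598e-05,  9.71525728e-01,  2.36934081e-01,
         6.75823484e+01],
       [ 9.99999922e-01,  1.13878799e-04, -3.77651560e-04,
         2.90706881e-01],
       [-3.93879975e-04,  2.36934054e-01, -9.71525655e-01,
        -1.51038229e+02],
       [ 0.00000000e+00,  0.00000000e+00,  0.00000000e+00,
         1.00000000e+00]])}
```

View pics/top0.png

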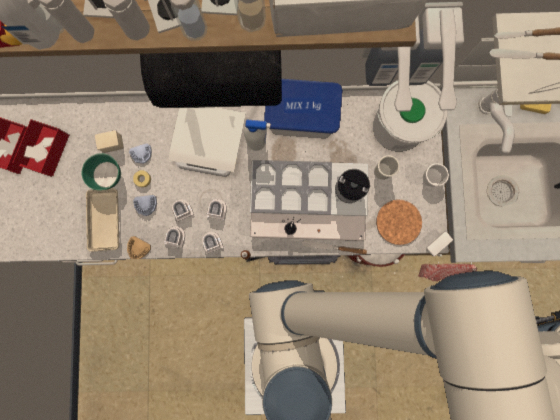

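View pics/scene0.png

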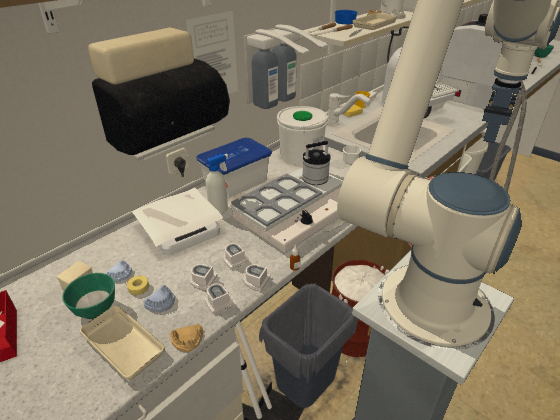

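The top view shows four flasks at about (181,211), (216,210), (174,238) and (211,242). The vibrator is at (308,205), the pot at (353,184), the mat at (400,222) and the knob at (290,228). I'll enlarge that area.

Run:
```python
from h import *
a=cv2.imread('pics/top0.png')
c1=cv2.resize(a[150:270,240:440],None,fx=4,fy=4,interpolation=cv2.INTER_CUBIC); cv2.imwrite('pics/c1.png',c1)
c2=cv2.resize(a[190:260,150:250],None,fx=8,fy=8,interpolation=cv2.INTER_CUBIC); cv2.imwrite('pics/c2.png',c2)
```

```text
(no output)
```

View pics/c1.png

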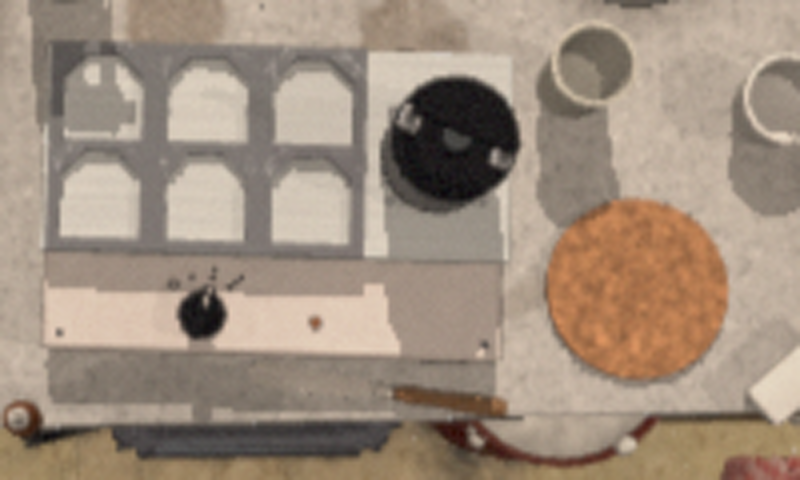

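View pics/c2.png

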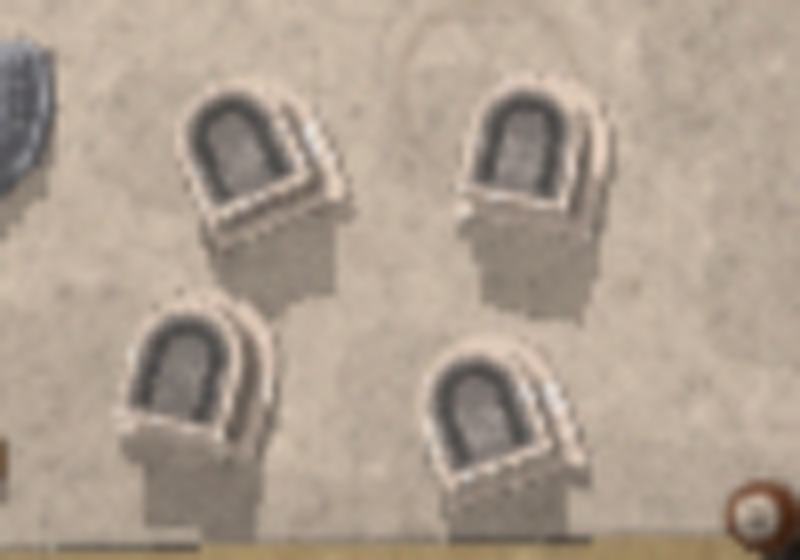

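Crop 1 shows the knob at (202,314) with its white line towards (209,290), so it is at mark 2. It also shows the plate, the pot with its bar from (408,118) to (500,157), and the mat centre at (637,289). Pocket 5 holds only a shadow. Crop 2 shows the four flasks.

Run:
```python
from h import *
from scipy.optimize import least_squares
K,T,_=cam('top')
px=np.array([[45,348],[498,358],[505,260],[512,55],[50,250],[362,257]])/4+[240,150]
z=np.array([44,44,64,64,72,72.])
m=np.array([[-122,185],[-122,-185],[-44,-185],[125,-185],[-44,182],[-44,-70.]])
W=px2w(K,T,px,z)[:,:2]
f=lambda p:(m@np.array([[np.cos(p[2]),np.sin(p[2])],[-np.sin(p[2]),np.cos(p[2])]])+p[:2]-W).ravel()
s=least_squares(f,[500,0,0],loss='soft_l1',f_scale=3); print('vib',s.x,f(s.x).round(1))
g=lambda c,z,s=4,o=(240,150):px2w(K,T,np.array(c)/s+o,z).round(0)
print('knob',g([202,314],74)); print('bar ends',g([[408,118],[500,157]],132)); print('mat',g([637,289],8)); print('dropper',g([20,420],85))
o=(150,190)
# flask top: body outline: front corners of body top, z=40
for n,c in dict(A=[[210,222],[305,178],[218,85]],B=[[465,195],[568,208],[532,80]],C=[[120,418],[228,438],[195,305]],D=[[452,482],[545,445],[460,350]]).items():
    w=g(c,40,8,o); d=w[1]-w[0]; print(n,w[:,:2].tolist(),'yaw',np.arctan2(d[0],-d[1]).round(2),np.hypot(*d[:2]))
print(R.from_quat(np.roll(r.get_state()['ee_rot'],-1)).as_matrix().round(3))
```

```text
vib [ 5.22638274e+02 -5.93380585e+01 -4.87810102e-02] [-0.4  3.6 -2.6 -4.2 -1.2 -3.   2.6  1.6  1.5  4.1  0.3 -1.8]
knob [[433.   2.  74.]]
bar ends [[ 574. -157.  132.]
 [ 543. -225.  132.]]
mat [[ 450. -357.    8.]]
dropper [[353. 145.  85.]]
A [[478.0, 370.0], [495.0, 332.0], [534.0, 367.0]] yaw 0.42 41.6293165929973
B [[487.0, 267.0], [480.0, 225.0], [533.0, 239.0]] yaw -0.17 42.579337712087536
C [[400.0, 406.0], [391.0, 363.0], [445.0, 376.0]] yaw -0.21 43.93176527297759
D [[371.0, 272.0], [385.0, 235.0], [424.0, 269.0]] yaw 0.36 39.56008088970496
[[ 0.973  0.229 -0.   ]
 [ 0.229 -0.973  0.001]
 [ 0.    -0.001 -1.   ]]
```

```bash
cat >> h.py <<'E'
def yaw(st):
    M=R.from_quat(np.roll(st['ee_rot'],-1)).as_matrix(); return np.arctan2(M[1,0],M[0,0])
def go(x,y,z,th,frm=None):
    """print tool deltas from current (or frm=(x,y,z,th)) to target"""
    if frm is None:
        s=r.get_state(); frm=(*s['tcp_pos'],yaw(s))
    dx,dy,dz=x-frm[0],y-frm[1],z-frm[2]; a=frm[3]; d=(th-a+np.pi)%(2*np.pi)-np.pi
    print('x %.1f y %.1f z %.1f twist %.3f'%(np.cos(a)*dx+np.sin(a)*dy,np.sin(a)*dx-np.cos(a)*dy,-dz,-d))
E
python3 -c "
from h import *
go(480,-100,280,-0.05)"
```

```text
x 444.4 y -417.6 z -47.7 twist 0.281
```

Emit:
{"api": "move_arm", "payload": {"motion": [{"x": 44,"y": -41,"z": -5,"twist": 0.03},{"x": 88,"y": -83,"z": -10,"twist": 0.06},{"x": 132,"y": -124,"z": -15,"twist": 0.09},{"x": 176,"y": -166,"z": -20,"twist": 0.12},{"x": 220,"y": -207,"z": -25,"twist": 0.15},{"x": 264,"y": -249,"z": -30,"twist": 0.18},{"x": 308,"y": -290,"z": -35,"twist": 0.2},{"x": 350,"y": -330,"z": -40,"twist": 0.22}]}}

```text
clock: 1.15
tcp_pos: [409.0, -205.3, 272.9]
ee_rot: [0.0, 1.0, 0.005, 0.0]
force: [1.0, 0.3, 1.0]
grip_width: 0.996
grip_force: 0.0
```

Emit:
{"api": "move_arm", "payload": {"motion": [{"x": 35,"y": -50,"z": -4,"twist": 0.03},{"x": 71,"y": -105,"z": -8,"twist": 0.06},{"x": 71,"y": -105,"z": -8,"twist": 0.06},{"x": 71,"y": -105,"z": -8,"twist": 0.06},{"x": 71,"y": -105,"z": -8,"twist": 0.06},{"x": 71,"y": -105,"z": -8,"twist": 0.06},{"x": 71,"y": -105,"z": -8,"twist": 0.06},{"x": 71,"y": -105,"z": -8,"twist": 0.06}]}}

```text
clock: 2.15
tcp_pos: [477.9, -101.7, 280.7]
ee_rot: [-0.0, 1.0, -0.025, -0.0]
force: [0.5, 0.2, -0.1]
grip_width: 1.001
grip_force: 0.0
```

Run:
```python
from h import *
s=r.get_state(); print(s['tcp_pos'],yaw(s))
np.save('s1.npy',s,allow_pickle=True)
im=save('wrist','w1.png'); cv2.imwrite('pics/w1b.png',cv2.resize(im,(800,600),interpolation=cv2.INTER_CUBIC))
```

```text
[ 477.92705384 -101.66364588  280.73363907] -0.04978790521482399
```

View pics/w1b.png

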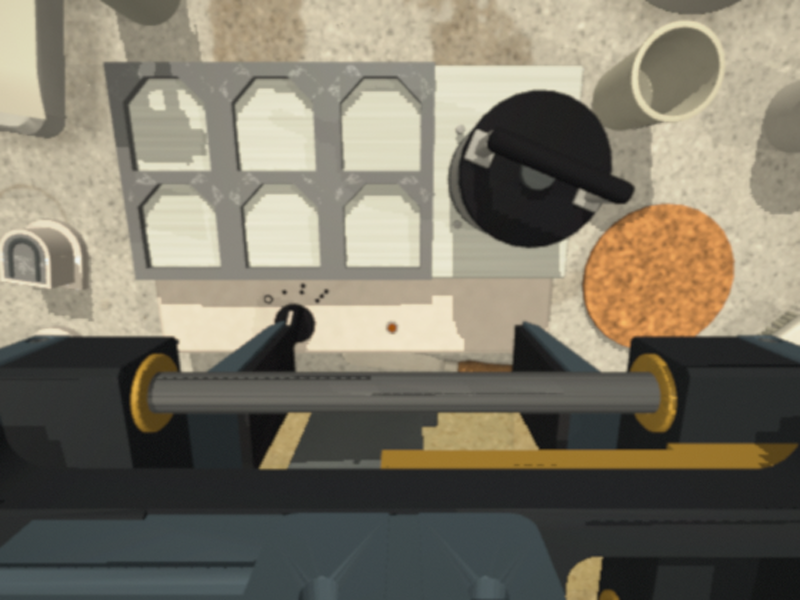

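The wrist view (800 px scale) shows plate corners at (105,63), (434,63), (432,278) and (136,278). The knob's marks are at (268,299), (284,292), (302,290) and (322,295), and the knob itself is near (294,322). The pot bar runs from about (493,140) to (628,190), and the mat centre is at (659,277).

Run:
```python
from h import *
from scipy.optimize import least_squares
s=np.load('s1.npy',allow_pickle=True).item(); K,T,_=cam('wrist',s)
sc=.7; g=lambda c,z:px2w(K,T,np.array(c)*sc,z)
P=g([[105,63],[434,63],[432,278],[136,278]],72); print('plate',P.round(1))
print('table R',g([[582,66],[563,278]],64).round(1))
M=g([[268,299],[284,292],[302,290],[322,295]],44)[:,:2]; print('marks',M.round(1))
print('knob',g([294,322],60).round(1)); print('bar ends',g([[493,140],[628,190]],196).round(1))
a,b=g([[493,140],[628,190]],196)[:,:2]; print('bar c',(a+b)/2,np.arctan2(*(a-b)[::-1]),np.hypot(*(a-b)))
print('mat',g([[586,278],[733,268],[663,205]],8).round(1))
# circle through marks
f=lambda p:np.concatenate([p[:2]+p[3]*np.array([np.cos(p[2]+q),np.sin(p[2]+q)])-m for q,m in zip([.785,.2618,-.2618,-.785],M)])
q=least_squares(f,[433,2,-.05,30]).x; print('sel',q)
m=np.array([[-44,182],[-44,-70.]]) 
d=P[3]-P[2];print('front yaw',np.arctan2(-d[0],d[1]),'right yaw',np.arctan2(*(P[1]-P[2])[[1,0]]),np.linalg.norm(d),np.linalg.norm(P[1]-P[2]),np.linalg.norm(P[0]-P[1]))
im=cv2.imread('pics/w1.png')[36:246,80:290]; cv2.imwrite('pics/w1c.png',cv2.resize(im,None,fx=2.85,fy=2.85,interpolation=cv2.INTER_CUBIC))
```

```text
plate [[ 656.3  115.2   72. ]
 [ 643.9 -133.4   72. ]
 [ 479.1 -126.3   72. ]
 [ 491.5  124.2   72. ]]
table R [[ 638.3 -248.4   64. ]
 [ 471.9 -240.1   64. ]]
marks [[461.8  24.1]
 [467.6   8.6]
 [468.7  -8.2]
 [463.  -26.1]]
knob [[443.   -1.9  60. ]]
bar ends [[ 572.5 -152.8  196. ]
 [ 544.  -224.2  196. ]]
bar c [ 558.27196793 -188.48246468] 1.1906012779673203 76.84460724625666
mat [[ 459.6 -283.5    8. ]
 [ 462.4 -428.8    8. ]
 [ 527.2 -353.7    8. ]]
sel [ 4.36480111e+02 -1.42446604e+00  3.60711419e-02  3.44307676e+01]
front yaw -0.049828733831955865 right yaw -0.043104603260738776 250.78026608818303 165.02225442173167 248.8879559264597
```

View pics/w1c.png

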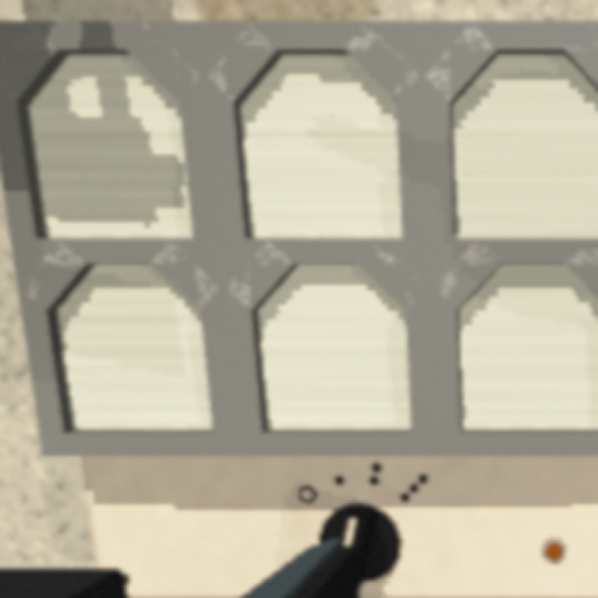

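Crop: the pocket rims' front corners are at (66,432)/(213,432), (262,432)/(412,432) and (461,432) in the front row, and (38,238)/(193,238), (246,238)/(402,238) and (455,238) in the back row. Arch tops are at rows ~263 and ~50. The white line runs (347,545) to (352,517).

Run:
```python
from h import *
s=np.load('s1.npy',allow_pickle=True).item(); K,T,_=cam('wrist',s)
g=lambda c,z:px2w(K,T,np.array(c)/2.85+[80,36],z)[:,:2]
y=-.048; c,sn=np.cos(y),np.sin(y)
Rm=np.array([[c,-sn],[sn,c]]); o=np.array([524.6,-59.1])
v=lambda w:((w-o)@Rm).round(1).tolist()
for n,p in {'2':[[66,432],[213,432],[130,263]],'1':[[262,432],[412,432],[330,263]],'0':[[461,432],[530,263]],'5':[[38,238],[193,238],[100,50]],'4':[[246,238],[402,238],[315,50]],'3':[[455,238],[530,50]]}.items(): print(n,v(g(p,72)))
w=g([[347,545],[352,517]],74); d=w[1]-w[0]; print('line',w,np.arctan2(d[1],d[0]))
print('marks ang'); 
ax=np.array([437,-.5]); print(np.arctan2(*(w.mean(0)-ax)[::-1]))
go(437,-.5,170,-.31)
```

```text
2 [[-33.3, 170.7], [-33.4, 108.6], [35.5, 135.1]]
1 [[-33.4, 87.9], [-33.5, 24.5], [35.3, 54.4]]
0 [[-33.6, 3.9], [35.2, -26.3]]
5 [[45.2, 170.7], [45.1, 108.6], [113.8, 136.7]]
4 [[45.0, 87.4], [44.9, 24.9], [113.7, 54.7]]
3 [[44.9, 3.6], [113.5, -27.4]]
line [[444.73499315  -0.52903663]
 [457.11789433  -4.09329734]] -0.28026133413966603
marks ang
-0.12932650132461404
x -46.0 y -98.9 z 110.7 twist 0.260
```

Emit:
{"api": "move_arm", "payload": {"motion": [{"x": -20,"y": -48,"z": 0,"twist": 0.13},{"x": -46,"y": -99,"z": 40,"twist": 0.26},{"x": -46,"y": -99,"z": 90,"twist": 0.26},{"x": -46,"y": -99,"z": 130,"twist": 0.26},{"x": -46,"y": -99,"z": 130,"twist": 0.26},{"x": -46,"y": -99,"z": 130,"twist": 0.26},{"x": -46,"y": -99,"z": 130,"twist": 0.26},{"x": -46,"y": -99,"z": 130,"twist": 0.26}], "gripper": 0.45, "newtons": 15}}

```text
clock: 3.2
tcp_pos: [437.6, -0.4, 151.7]
ee_rot: [-0.0, 0.988, -0.154, 0.001]
force: [0.3, -1.1, 0.2]
grip_width: 0.55
grip_force: 0.0
```

Run:
```python
from h import *
s=r.get_state(); go(437,-.5,71,-.311); print(s['tcp_pos'],yaw(s))
im=save('wrist','w2.png'); cv2.imwrite('pics/w2b.png',im[60:330,130:430])
```

```text
x -0.6 y 0.3 z 80.7 twist 0.002
[ 4.37614836e+02 -3.95078910e-01  1.51731570e+02] -0.3093707589103012
```

View pics/w2b.png

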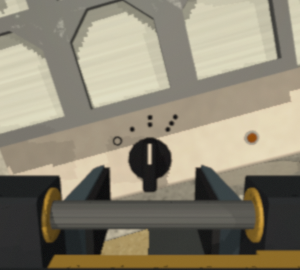

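The knob's bar is centred between the fingers at (150,160) and aligned with them. I'll go down and grip.

Emit:
{"api": "move_arm", "payload": {"motion": [{"z": 40},{"z": 75},{"z": 80},{"z": 80},{"z": 80},{"z": 80},{"z": 80},{"z": 80}]}}

```text
validation failed for argument at $.mo...
```

Emit:
{"api": "move_arm", "payload": {"motion": [{},{},{},{},{},{},{},{}], "gripper": 1, "newtons": 20}}

```text
validation failed for argument at $.mo...
```

Emit:
{"api": "move_arm", "payload": {"motion": [{"twist": -0.15},{"twist": -0.3},{"twist": -0.45},{"twist": -0.6},{"twist": -0.75},{"twist": -0.9},{"twist": -1.06},{"twist": -1.06}]}}

```text
validation failed for argument at $.mo...
```

Emit:
{"api": "move_arm", "payload": {"motion": [{"x": 0,"y": 0,"z": 40,"twist": 0},{"x": 0,"y": 0,"z": 75,"twist": 0},{"x": 0,"y": 0,"z": 80,"twist": 0},{"x": 0,"y": 0,"z": 80,"twist": 0},{"x": 0,"y": 0,"z": 80,"twist": 0},{"x": 0,"y": 0,"z": 80,"twist": 0},{"x": 0,"y": 0,"z": 80,"twist": 0},{"x": 0,"y": 0,"z": 80,"twist": 0}]}}

```text
clock: 4.25
tcp_pos: [437.1, -0.2, 70.9]
ee_rot: [-0.0, 0.988, -0.154, 0.0]
force: [-0.2, 0.1, -0.3]
grip_width: 0.55
grip_force: 0.0
```

Emit:
{"api": "move_arm", "payload": {"motion": [{"x": 0,"y": 0,"z": 0,"twist": 0},{"x": 0,"y": 0,"z": 0,"twist": 0},{"x": 0,"y": 0,"z": 0,"twist": 0},{"x": 0,"y": 0,"z": 0,"twist": 0},{"x": 0,"y": 0,"z": 0,"twist": 0},{"x": 0,"y": 0,"z": 0,"twist": 0},{"x": 0,"y": 0,"z": 0,"twist": 0},{"x": 0,"y": 0,"z": 0,"twist": 0}], "gripper": 1, "newtons": 20}}

```text
clock: 5.25
tcp_pos: [437.6, 1.6, 70.7]
ee_rot: [-0.001, 0.988, -0.155, 0.0]
force: [7.2, 32.1, -2.6]
grip_width: 0.131
grip_force: 20.0
```

Emit:
{"api": "move_arm", "payload": {"motion": [{"x": 0,"y": 0,"z": 0,"twist": -0.15},{"x": 0,"y": 0,"z": 0,"twist": -0.3},{"x": 0,"y": 0,"z": 0,"twist": -0.45},{"x": 0,"y": 0,"z": 0,"twist": -0.6},{"x": 0,"y": 0,"z": 0,"twist": -0.75},{"x": 0,"y": 0,"z": 0,"twist": -0.9},{"x": 0,"y": 0,"z": 0,"twist": -1.06},{"x": 0,"y": 0,"z": 0,"twist": -1.06}]}}

```text
clock: 6.25
tcp_pos: [436.4, 2.4, 70.6]
ee_rot: [-0.002, 0.93, 0.367, 0.0]
force: [3.5, 41.3, 0.1]
grip_width: 0.135
grip_force: 20.0
```

Emit:
{"api": "move_arm", "payload": {"motion": [{"x": 0,"y": 0,"z": 0,"twist": 0},{"x": 0,"y": 0,"z": 0,"twist": 0},{"x": 0,"y": 0,"z": 0,"twist": 0},{"x": 0,"y": 0,"z": -30,"twist": 0},{"x": 0,"y": 0,"z": -80,"twist": 0},{"x": 0,"y": 0,"z": -120,"twist": 0},{"x": 0,"y": 0,"z": -170,"twist": 0},{"x": 0,"y": 0,"z": -190,"twist": 0}], "gripper": 0.65}}

```text
clock: 7.25
tcp_pos: [437.7, -0.5, 263.4]
ee_rot: [0.001, 0.93, 0.367, 0.002]
force: [0.2, 0.0, -0.3]
grip_width: 0.35
grip_force: 0.0
```

Run:
```python
from h import *
s=r.get_state(); print(s['tcp_pos'],yaw(s),s['force']); np.save('s3.npy',s,allow_pickle=True)
im=save('wrist','w3.png'); cv2.imwrite('pics/w3b.png',cv2.resize(im[:260],None,fx=1.4,fy=1.4,interpolation=cv2.INTER_CUBIC))
go(558.3,-188.5,250,1.19-np.pi/2+.0)
go(558.3,-188.5,250,1.19)
print(s['joints'])
```

```text
[437.73223575  -0.50060551 263.38766097] 0.7505244623901005 [ 0.2120802   0.00056842 -0.32909235]
x -40.5 y 219.3 z 14.6 twist 1.131
x -40.5 y 219.3 z 14.6 twist -0.439
[-1.37632888e-01  1.91797592e-01  1.73728035e+00 -1.26658848e-04
  1.20877132e+00  6.82686994e-01]
```

View pics/w3b.png

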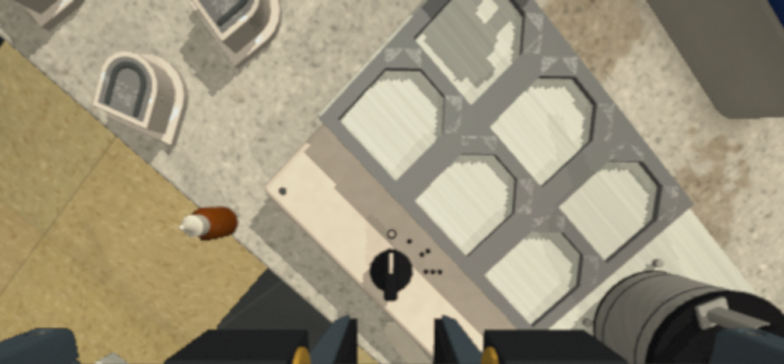

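The knob's white line points at the ring at (391,234), so the selector is at 0. Next is the pot.

Emit:
{"api": "move_arm", "payload": {"motion": [{"x": -10,"y": 50,"z": 0,"twist": -0.1},{"x": -20,"y": 100,"z": 0,"twist": -0.2},{"x": -30,"y": 150,"z": 0,"twist": -0.3},{"x": -40,"y": 200,"z": 0,"twist": -0.4},{"x": -40.5,"y": 219,"z": 0,"twist": -0.44},{"x": -40.5,"y": 219,"z": 0,"twist": -0.44},{"x": -40.5,"y": 219,"z": 0,"twist": -0.44},{"x": -40.5,"y": 219,"z": 0,"twist": -0.44}], "gripper": 0.45}}

```text
clock: 8.3
tcp_pos: [556.3, -187.1, 260.8]
ee_rot: [-0.0, 0.828, 0.561, -0.0]
force: [-0.1, -0.5, -0.0]
grip_width: 0.557
grip_force: 0.0
```

Run:
```python
from h import *
s=np.load('s3.npy',allow_pickle=True).item(); K,T,_=cam('wrist',s)
print('knob w3',px2w(K,T,np.array([[391,290],[391,252]])/1.4,74))
s=r.get_state(); print(s['tcp_pos'],yaw(s)); np.save('s4.npy',s,allow_pickle=True)
im=save('wrist','w4.png'); cv2.imwrite('pics/w4b.png',cv2.resize(im[100:330,130:430],None,fx=2,fy=2,interpolation=cv2.INTER_CUBIC))
K,T,_=cam('wrist',s); print('tcp bar px', (w2px(K,T,[*s['tcp_pos'][:2],202])-[130,100])*2)
```

```text
knob w3 [[429.8430382   -5.82842324  74.        ]
 [452.91993436  15.59355016  74.        ]]
[ 556.28065882 -187.1051384   260.7772938 ] 1.1909723442199098
tcp bar px [[301.19040924 266.82585024]]
```

View pics/w4b.png

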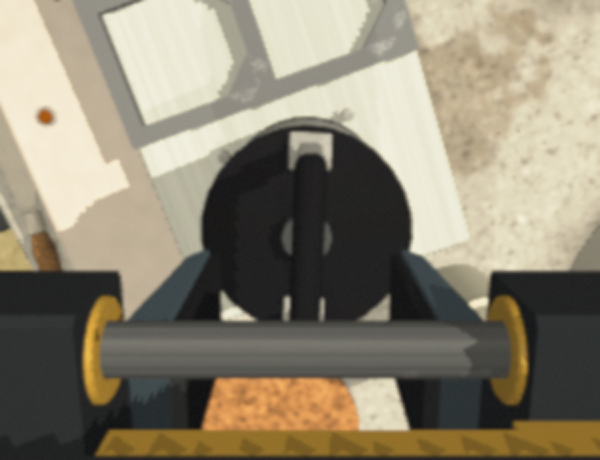

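Run:
```python
from h import *
s=np.load('s4.npy',allow_pickle=True).item(); K,T,_=cam('wrist',s)
g=lambda c,z:px2w(K,T,np.array(c)/2+[130,100],z)[:,:2]
w=g([[311,152],[307,310]],202); print(w); d=(w[0]-w[1]); u=d/np.hypot(*d); print(np.arctan2(u[1],u[0]), w[0]-41*u)
print('lid',g([[202,225],[411,225]],154).mean(0), 'hub',g([307,238],161))
th=np.arctan2(u[1],u[0]); c=w[0]-41*u; go(c[0],c[1],196,th)
```

```text
[[ 575.00505337 -149.54868649]
 [ 552.04468859 -203.47018849]]
1.1682390169261059 [ 558.94238068 -187.27123341]
lid [ 559.73433193 -184.21548393] hub [[ 558.40308625 -188.04492059]]
x 0.9 y 2.4 z 64.9 twist 0.023
```

Emit:
{"api": "move_arm", "payload": {"motion": [{"x": 1,"y": 2.5,"z": 20,"twist": 0.02},{"x": 1,"y": 2.5,"z": 45,"twist": 0.02},{"x": 1,"y": 2.5,"z": 64,"twist": 0.02},{"x": 1,"y": 2.5,"z": 64,"twist": 0.02},{"x": 1,"y": 2.5,"z": 64,"twist": 0.02},{"x": 1,"y": 2.5,"z": 64,"twist": 0.02},{"x": 1,"y": 2.5,"z": 64,"twist": 0.02},{"x": 1,"y": 2.5,"z": 64,"twist": 0.02}]}}

```text
clock: 9.35
tcp_pos: [559.6, -188.0, 197.0]
ee_rot: [0.0, 0.833, 0.553, 0.0]
force: [0.2, 0.8, 0.5]
grip_width: 0.552
grip_force: 0.0
```

Emit:
{"api": "move_arm", "payload": {"motion": [{"x": 0,"y": 0,"z": 0,"twist": 0},{"x": 0,"y": 0,"z": 0,"twist": 0},{"x": 0,"y": 0,"z": 0,"twist": 0},{"x": 0,"y": 0,"z": 0,"twist": 0},{"x": 0,"y": 0,"z": 0,"twist": 0},{"x": 0,"y": 0,"z": 0,"twist": 0},{"x": 0,"y": 0,"z": 0,"twist": 0},{"x": 0,"y": 0,"z": 0,"twist": 0}], "gripper": 1, "newtons": 40}}

```text
clock: 10.35
tcp_pos: [559.3, -187.9, 196.5]
ee_rot: [-0.0, 0.833, 0.553, -0.0]
force: [-0.4, -0.9, -4.7]
grip_width: 0.129
grip_force: 40.0
```

Emit:
{"api": "move_arm", "payload": {"motion": [{"x": 0,"y": 0,"z": -2,"twist": 0},{"x": 0,"y": 0,"z": -5,"twist": 0},{"x": 0,"y": 0,"z": -10,"twist": 0},{"x": 0,"y": 0,"z": -17,"twist": 0},{"x": 0,"y": 0,"z": -25,"twist": 0},{"x": 0,"y": 0,"z": -33,"twist": 0},{"x": 0,"y": 0,"z": -40,"twist": 0},{"x": 0,"y": 0,"z": -40,"twist": 0}]}}

```text
clock: 11.35
tcp_pos: [559.7, -188.1, 237.4]
ee_rot: [0.0, 0.834, 0.553, 0.0]
force: [-0.5, -0.4, -5.9]
grip_width: 0.129
grip_force: 40.0
```

Run:
```python
from h import *
K,T,_=cam('top')
print('mat top',px2w(K,T,np.array([[547,289],[728,289],[637,198],[637,381]])/4+[240,150],8).round(1))
s=r.get_state(); print(s['tcp_pos'],yaw(s),s['force'],s['wrist_torque'])
go(455,-356,236,yaw(s))
```

```text
mat top [[ 451.6 -283.4    8. ]
 [ 448.3 -431.6    8. ]
 [ 525.3 -361.1    8. ]
 [ 374.5 -353.3    8. ]]
[ 559.72591897 -188.07986229  237.36128079] 1.1707612971011354 [-0.49552945 -0.39280997 -5.87291609] [-0.00808267 -0.04570475  0.04941657]
x -195.4 y -31.1 z 1.4 twist -0.000
```

Emit:
{"api": "move_arm", "payload": {"motion": [{"x": -25,"y": -4,"z": 0,"twist": 0},{"x": -60,"y": -10,"z": 0,"twist": 0},{"x": -100,"y": -17,"z": 0,"twist": 0},{"x": -140,"y": -24,"z": 0,"twist": 0},{"x": -175,"y": -30,"z": 5,"twist": 0},{"x": -192,"y": -33,"z": 20,"twist": 0},{"x": -197.5,"y": -34.5,"z": 40,"twist": 0},{"x": -197.5,"y": -34.5,"z": 60,"twist": 0}]}}

```text
clock: 12.35
tcp_pos: [450.5, -356.4, 175.4]
ee_rot: [-0.0, 0.834, 0.552, 0.0]
force: [-0.2, -0.4, -6.4]
grip_width: 0.129
grip_force: 40.0
```

Emit:
{"api": "move_arm", "payload": {"motion": [{"x": 0,"y": 0,"z": 10,"twist": 0},{"x": 0,"y": 0,"z": 20,"twist": 0},{"x": 0,"y": 0,"z": 27,"twist": 0},{"x": 0,"y": 0,"z": 32,"twist": 0},{"x": 0,"y": 0,"z": 35,"twist": 0},{"x": 0,"y": 0,"z": 36.5,"twist": 0},{"x": 0,"y": 0,"z": 37,"twist": 0},{"x": 0,"y": 0,"z": 37,"twist": 0}]}}

```text
clock: 13.35
tcp_pos: [451.0, -356.5, 140.4]
ee_rot: [0.0, 0.834, 0.553, 0.0]
force: [-0.6, 3.1, 5.1]
grip_width: 0.127
grip_force: 40.0
```

Emit:
{"api": "move_arm", "payload": {"motion": [{"x": 0,"y": 0,"z": 0,"twist": 0},{"x": 0,"y": 0,"z": 0,"twist": 0},{"x": 0,"y": 0,"z": 0,"twist": 0},{"x": 0,"y": 0,"z": -20,"twist": 0},{"x": 0,"y": 0,"z": -60,"twist": 0},{"x": 0,"y": 0,"z": -110,"twist": 0},{"x": 0,"y": 0,"z": -150,"twist": 0},{"x": 0,"y": 0,"z": -150,"twist": 0}], "gripper": 0.5}}

```text
clock: 14.35
tcp_pos: [451.8, -357.4, 292.8]
ee_rot: [0.003, 0.833, 0.553, 0.001]
force: [1.3, -0.1, -0.7]
grip_width: 0.502
grip_force: 0.0
```

Run:
```python
from h import *
s=r.get_state(); print(s['tcp_pos'],yaw(s),s['joints'])
go(430,-40,290,.5); go(430,310,300,0)
im=save('top','top5.png'); cv2.imwrite('pics/c5.png',np.hstack([cv2.resize(im[190:260,150:250],(500,350),interpolation=cv2.INTER_CUBIC),cv2.resize(im[150:260,370:450],(255,350),interpolation=cv2.INTER_CUBIC)]))
```

```text
[ 451.8109058  -357.44716753  292.80605106] 1.1707956486750593 [-7.72958229e-01  3.68526608e-01  1.38746770e+00  5.28637307e-06
  1.37987996e+00 -3.72964076e-01]
x 283.9 y -143.7 z 2.8 twist 0.671
x 606.3 y -280.0 z -7.2 twist 1.171
```

View pics/c5.png

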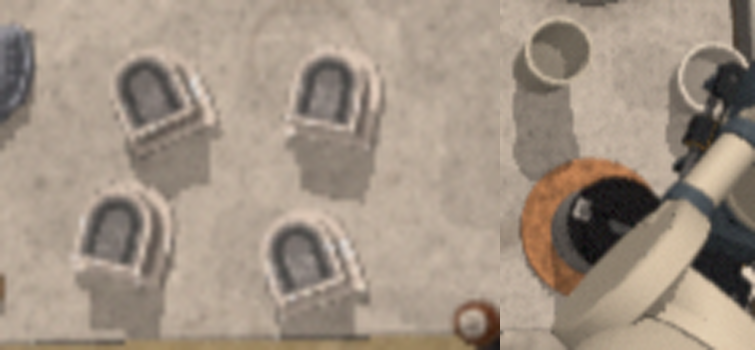

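Flasks are where they were, at about (150,95), (325,95), (112,235) and (303,258) in the left crop. The pot stands on the mat. Moving above the flasks.

Emit:
{"api": "move_arm", "payload": {"motion": [{"x": 50,"y": -24,"z": 0,"twist": 0.1},{"x": 100,"y": -48,"z": 0,"twist": 0.2},{"x": 150,"y": -72,"z": 0,"twist": 0.3},{"x": 200,"y": -96,"z": 0,"twist": 0.4},{"x": 250,"y": -120,"z": 0,"twist": 0.5},{"x": 300,"y": -144,"z": 0,"twist": 0.6},{"x": 350,"y": -168,"z": 0,"twist": 0.7},{"x": 400,"y": -192,"z": 0,"twist": 0.8}]}}

```text
clock: 15.4
tcp_pos: [428.8, 88.4, 288.6]
ee_rot: [-0.0, 0.983, 0.183, -0.001]
force: [1.4, -0.4, -0.3]
grip_width: 0.497
grip_force: 0.0
```

```bash
python3 -c "
from h import *
go(420,305,300,0)"
```

```text
x 69.6 y -205.3 z -11.4 twist 0.367
```

Emit:
{"api": "move_arm", "payload": {"motion": [{"x": 16,"y": -48,"z": -3,"twist": 0.1},{"x": 33,"y": -97,"z": -6,"twist": 0.2},{"x": 50,"y": -147,"z": -9,"twist": 0.3},{"x": 66,"y": -195,"z": -11,"twist": 0.36},{"x": 69.5,"y": -205,"z": -11,"twist": 0.367},{"x": 69.5,"y": -205,"z": -11,"twist": 0.367},{"x": 69.5,"y": -205,"z": -11,"twist": 0.367},{"x": 69.5,"y": -205,"z": -11,"twist": 0.367}], "gripper": 0.2}}

```text
clock: 16.4
tcp_pos: [420.4, 301.9, 300.7]
ee_rot: [0.0, 1.0, 0.001, -0.0]
force: [0.8, 0.1, 0.2]
grip_width: 0.802
grip_force: 0.0
```

Run:
```python
from h import *
s=r.get_state(); print(s['tcp_pos'],yaw(s)); np.save('s6.npy',s,allow_pickle=True)
im=save('wrist','w6.png'); cv2.imwrite('pics/w6b.png',cv2.resize(im[60:270,130:410],None,fx=2.85,fy=2.85,interpolation=cv2.INTER_CUBIC))
```

```text
[420.37350139 301.93236027 300.67042259] 0.002646851514830156
```

View pics/w6b.png

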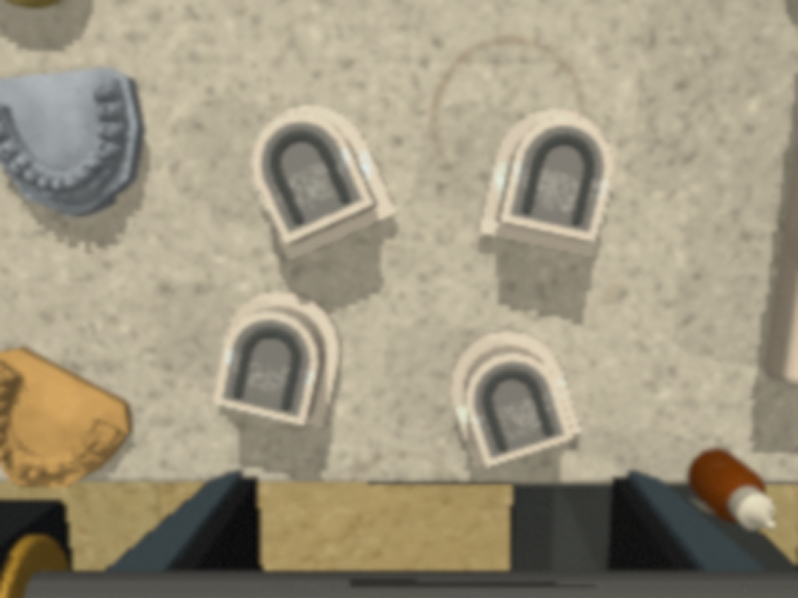

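The crop shows the flask body-top front corners: A (290,243)–(374,205), B (500,217)–(594,240), C (219,403)–(305,422), D (490,463)–(565,436). Apexes are near A (288,118), B (569,123), C (277,312) and D (502,352).

Run:
```python
from h import *
s=np.load('s6.npy',allow_pickle=True).item(); K,T,_=cam('wrist',s)
g=lambda c,z:px2w(K,T,np.array(c)/2.85+[130,60],z)[:,:2]
F=dict(A=[[290,243],[374,205],[288,118]],B=[[500,217],[594,240],[569,123]],C=[[219,403],[305,422],[277,312]],D=[[490,463],[568,434],[502,352]])
for n,c in F.items():
    w=g(c,40); d=w[1]-w[0]; u=np.array([-d[1],d[0]])/np.hypot(*d); ctr=w[:2].mean(0)+26*u
    print(n,'yaw %.3f'%np.arctan2(u[1],u[0]),'w',np.hypot(*d).round(1),'len',((w[2]-w[0])@u).round(1),ctr.round(1))
y=-.048; Rm=np.array([[np.cos(y),-np.sin(y)],[np.sin(y),np.cos(y)]])
for n,p in enumerate([[1,-28],[1,56],[1,140],[80,-28],[80,56],[80,140]]): print(n,(Rm@p+[524.6,-59.1]).round(1))
go(489.4,245,100,-.2)
```

```text
A yaw 0.412 w 43.1 len 50.1 [512.3 359.8]
B yaw -0.229 w 45.3 len 47.2 [512.  243.2]
C yaw -0.222 w 42.8 len 49.9 [424.  380.1]
D yaw 0.373 w 41.0 len 49.9 [405. 264.]
0 [524.3 -87.1]
1 [528.3  -3.2]
2 [532.3  80.7]
3 [603.2 -90.9]
4 [607.2  -7. ]
5 [611.2  76.9]
x 68.9 y 57.3 z 200.7 twist 0.203
```

```bash
cat >> h.py <<'E'
o=np.array([524.5,-58.1]); VY=-.048
Rm=np.array([[np.cos(VY),-np.sin(VY)],[np.sin(VY),np.cos(VY)]])
PK=[[1,-28],[1,56],[1,140],[80,-28],[80,56],[80,140]]
FL=dict(A=(512.3,359.8,.412),B=(512,243.2,-.225),C=(424,380.1,-.222),D=(405,264,.373))
def fl(n): x,y,t=FL[n]; return (x-11.5*np.cos(t),y-11.5*np.sin(t),t)
def pk(i): return (*(Rm@[PK[i][0]-11.5,PK[i][1]]+o),VY)
E
python3 - <<'E'
from h import *
x,y,t=fl('B'); go(x,y,90,t); px,py,pt=pk(3); print('to pocket3 from grasp at z=33 ->130'); go(px,py,130,pt,(x,y,33,t))
E
```

```text
x 80.3 y 56.5 z 210.7 twist 0.228
to pocket3 from grasp at z=33 ->130
x 163.3 y 306.4 z -97.0 twist -0.177
```

Emit:
{"api": "move_arm", "payload": {"motion": [{"x": 20,"y": 14,"z": 50,"twist": 0.06},{"x": 40,"y": 28,"z": 100,"twist": 0.12},{"x": 60,"y": 42,"z": 150,"twist": 0.18},{"x": 80,"y": 56.5,"z": 200,"twist": 0.228},{"x": 80.3,"y": 56.5,"z": 230,"twist": 0.228},{"x": 80.3,"y": 56.5,"z": 260,"twist": 0.228},{"x": 80.3,"y": 56.5,"z": 267,"twist": 0.228},{"x": 80.3,"y": 56.5,"z": 267,"twist": 0.228}], "gripper": 0.05}}

```text
clock: 17.45
tcp_pos: [500.9, 246.6, 34.1]
ee_rot: [-0.0, 0.994, -0.112, 0.0]
force: [-0.2, -0.5, -0.5]
grip_width: 0.951
grip_force: 0.0
```

Emit:
{"api": "move_arm", "payload": {"motion": [{"x": 0,"y": 0,"z": 0,"twist": 0},{"x": 0,"y": 0,"z": 0,"twist": 0},{"x": 0,"y": 0,"z": 0,"twist": 0},{"x": 0,"y": 0,"z": 0,"twist": 0},{"x": 0,"y": 0,"z": 0,"twist": 0},{"x": 0,"y": 0,"z": 0,"twist": 0},{"x": 0,"y": 0,"z": -10,"twist": 0},{"x": 0,"y": 0,"z": -30,"twist": 0}], "gripper": 1, "newtons": 20}}

```text
clock: 18.45
tcp_pos: [500.2, 246.6, 63.9]
ee_rot: [0.0, 0.994, -0.112, -0.001]
force: [0.3, 0.1, -1.8]
grip_width: 0.503
grip_force: 20.0
```

Run:
```python
from h import *
s=r.get_state(); print(s['tcp_pos'],yaw(s),s['force'],s['grip_width']*91)
px,py,pt=pk(3); go(px,py,150,pt)
```

```text
[500.24916744 246.64015089  63.8763866 ] -0.2242471810470976 [ 0.2578919   0.14659248 -1.78180155] 45.80632218445487
x 163.8 y 307.3 z -86.1 twist -0.176
```

Emit:
{"api": "move_arm", "payload": {"motion": [{"x": 5,"y": 9,"z": -50,"twist": 0},{"x": 28,"y": 52,"z": -80,"twist": -0.03},{"x": 55,"y": 103,"z": -86,"twist": -0.06},{"x": 82,"y": 154,"z": -86,"twist": -0.09},{"x": 110,"y": 206,"z": -86,"twist": -0.12},{"x": 136,"y": 256,"z": -86,"twist": -0.15},{"x": 158,"y": 297,"z": -86,"twist": -0.17},{"x": 163.8,"y": 307.3,"z": -86,"twist": -0.176}]}}

```text
clock: 19.45
tcp_pos: [592.6, -91.9, 150.1]
ee_rot: [0.0, 1.0, -0.025, 0.0]
force: [1.1, -0.3, -0.8]
grip_width: 0.503
grip_force: 20.0
```

Run:
```python
from h import *
s=r.get_state(); print(s['tcp_pos'],yaw(s),s['force'],s['grip_width']*91)
px,py,pt=pk(3); go(px,py,107,pt); np.save('s7.npy',s,allow_pickle=True)
im=save('wrist','w7.png'); cv2.imwrite('pics/w7b.png',cv2.resize(im[:300,130:430],None,fx=2,fy=2,interpolation=cv2.INTER_CUBIC))
```

```text
[592.5946578  -91.87297951 150.09944615] -0.050571521675463124 [ 1.14035488 -0.3444508  -0.84371794] 45.74112160324804
x -1.1 y -2.5 z 43.1 twist -0.003
```

View pics/w7b.png

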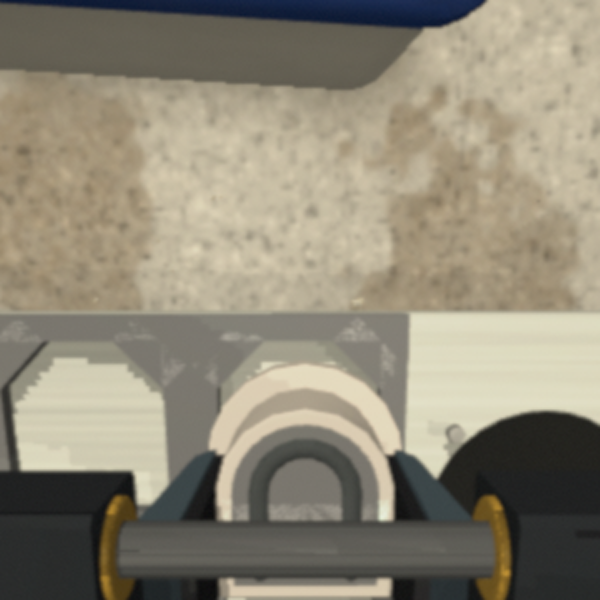

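The crop shows the foot apex at (305,363) and the body apex at (305,408). The plate back edge is at row 312, its back right corner at (409,313). The dark disc at lower right is the pot seat pad.

Run:
```python
from h import *
s=np.load('s7.npy',allow_pickle=True).item(); K,T,_=cam('wrist',s)
g=lambda c,z:px2w(K,T,np.array(c)/2+[130,0],z)[:,:2]
v=lambda w:((w-o)@Rm).round(1).tolist()
b=150.1-33.7
tc=s['tcp_pos'][:2]; print('tcp v',v(tc))
print('foot apex rel tcp',np.array(v(g([305,363],b+10)))-v(tc),'body apex',np.array(v(g([305,408],b+40)))-v(tc), 'exp 44.5, 37.5')
print('plate corner v',v(g([[409,313],[0,313]],72)),'exp 123,-70')
print('pocket3 rear rim v',v(g([[240,336],[350,336]],72)), 'side',v(g([[217,400],[383,400]],72)))
```

```text
tcp v [69.6, -30.5]
foot apex rel tcp [[43.7 -0.3]] body apex [[36.7 -0.2]] exp 44.5, 37.5
plate corner v [[124.6, -69.8], [125.0, 83.2]] exp 123,-70
pocket3 rear rim v [[116.2, -6.3], [116.1, -47.9]] side [[91.6, 3.2], [91.4, -61.0]]
```

Emit:
{"api": "move_arm", "payload": {"motion": [{"x": 0.4,"y": -2,"z": 10,"twist": -0.003},{"x": 0.4,"y": -2,"z": 25,"twist": -0.003},{"x": 0.4,"y": -2,"z": 38,"twist": -0.003},{"x": 0.4,"y": -2,"z": 43,"twist": -0.003},{"x": 0.4,"y": -2,"z": 45,"twist": -0.003},{"x": 0.4,"y": -2,"z": 46,"twist": -0.003},{"x": 0.4,"y": -2,"z": 47,"twist": -0.003},{"x": 0.4,"y": -2,"z": 47,"twist": -0.003}]}}

```text
clock: 20.5
tcp_pos: [592.5, -87.3, 103.7]
ee_rot: [0.0, 1.0, -0.022, 0.0]
force: [-7.4, -2.2, 17.8]
grip_width: 0.513
grip_force: 20.2
```

Emit:
{"api": "move_arm", "payload": {"motion": [{"x": 0,"y": 0,"z": -4,"twist": 0},{"x": 0.5,"y": 2.5,"z": -4,"twist": 0},{"x": 0.5,"y": 2.5,"z": -4,"twist": 0},{"x": 0.5,"y": 2.5,"z": -2,"twist": 0},{"x": 0.5,"y": 2.5,"z": -1,"twist": 0},{"x": 0.5,"y": 2.5,"z": 0,"twist": 0},{"x": 0.5,"y": 2.5,"z": 1,"twist": 0},{"x": 0.5,"y": 2.5,"z": 1,"twist": 0}]}}

```text
clock: 21.5
tcp_pos: [593.0, -89.7, 101.6]
ee_rot: [-0.0, 1.0, -0.023, -0.0]
force: [-0.7, -0.6, -2.3]
grip_width: 0.507
grip_force: 19.8
```

Emit:
{"api": "move_arm", "payload": {"motion": [{"x": 0,"y": 0,"z": 1,"twist": 0},{"x": 0,"y": 0,"z": 2,"twist": 0},{"x": 0,"y": 0,"z": 3,"twist": 0},{"x": 0,"y": 0,"z": 3.5,"twist": 0},{"x": 0,"y": 0,"z": 4,"twist": 0},{"x": 0,"y": 0,"z": 4,"twist": 0},{"x": 0,"y": 0,"z": 4,"twist": 0},{"x": 0,"y": 0,"z": 4,"twist": 0}]}}

```text
clock: 22.5
tcp_pos: [593.0, -89.7, 97.9]
ee_rot: [-0.0, 1.0, -0.023, 0.0]
force: [-3.0, 2.5, 6.2]
grip_width: 0.509
grip_force: 19.9
```

Emit:
{"api": "move_arm", "payload": {"motion": [{"x": 0,"y": 0,"z": 0.7,"twist": 0},{"x": 0,"y": 0,"z": 1.2,"twist": 0},{"x": 0,"y": 0,"z": 1.2,"twist": 0},{"x": 0,"y": 0,"z": 1.2,"twist": 0},{"x": 0,"y": 0,"z": 1.2,"twist": 0},{"x": 0,"y": 0,"z": 1.2,"twist": 0},{"x": 0,"y": 0,"z": 1.2,"twist": 0},{"x": 0,"y": 0,"z": 1.2,"twist": 0}]}}

```text
clock: 23.5
tcp_pos: [593.3, -89.5, 96.8]
ee_rot: [-0.0, 1.0, -0.023, 0.0]
force: [-1.9, 4.8, 6.0]
grip_width: 0.507
grip_force: 20.0
```

Emit:
{"api": "move_arm", "payload": {"motion": [{"x": 0,"y": 0,"z": -0.5,"twist": 0},{"x": 0,"y": 0,"z": -0.5,"twist": 0},{"x": 0,"y": 0,"z": -0.5,"twist": 0},{"x": 0,"y": 0,"z": -0.5,"twist": 0},{"x": 0,"y": 0,"z": -30,"twist": 0},{"x": 0,"y": 0,"z": -80,"twist": 0},{"x": 0,"y": 0,"z": -120,"twist": 0},{"x": 0,"y": 0,"z": -120,"twist": 0}], "gripper": 0.35}}

```text
clock: 24.5
tcp_pos: [594.5, -90.1, 219.6]
ee_rot: [0.001, 1.0, -0.023, 0.003]
force: [-0.1, 0.1, -0.8]
grip_width: 0.653
grip_force: 0.0
```

Run:
```python
from h import *
s=r.get_state(); print(s['tcp_pos'],yaw(s)); np.save('s8.npy',s,allow_pickle=True)
im=save('wrist','w8.png'); a=cv2.resize(im[100:260,130:430],(600,320),interpolation=cv2.INTER_CUBIC)
t=save('top','top8.png'); b=cv2.resize(t[190:260,150:250],(600,420)[:2],interpolation=cv2.INTER_CUBIC)[:280]
cv2.imwrite('pics/w8b.png',np.vstack([a,b]))
K,T,_=cam('wrist',s); v=lambda p:Rm@p+o
# predicted foot outline top z=74 & body top z=104 apex/front px
for p,z in(([113,-28],74),([106,-28],104),([47,2],74),([47,-58],74)): print(p,((w2px(K,T,[*v(p),z])-[130,100])*2).round(0))
x,y,t=fl('D'); go(450,150,200,0); go(x,y,120,t,(450,150,200,0))
```

```text
[594.52790338 -90.13917757 219.6425172 ] -0.04525134435589098
[113, -28] [[303. 135.]]
[106, -28] [[303. 157.]]
[47, 2] [[244. 264.]]
[47, -58] [[361. 264.]]
x -153.5 y -233.0 z 16.3 twist -0.045
x -55.7 y -109.8 z 80.0 twist -0.373
```

View pics/w8b.png

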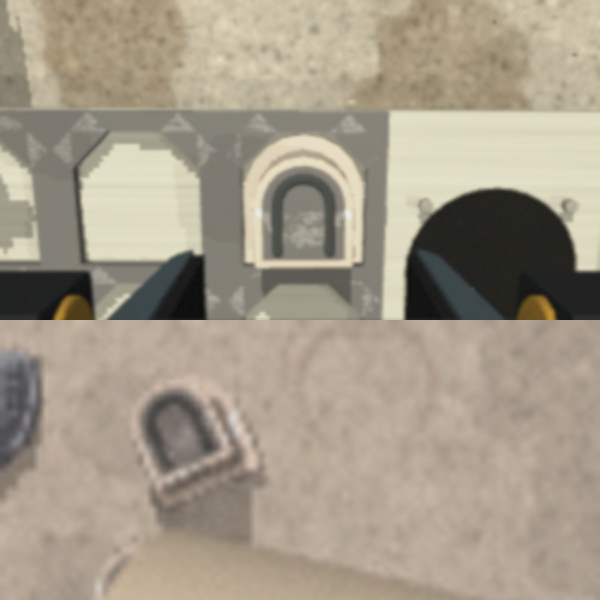

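Flask B sits flat in pocket 3, with its apex at (303,135) exactly as predicted. In the top view flask A is unmoved, and the arm hides the others. I'm going back to the overview pose to check them by template matching.

```bash
cat >> h.py <<'E'
def pk(i): return (*(Rm@[PK[i][0]-10,PK[i][1]]+o),VY)
CB=dict(A=(250,100,400,265),B=(475,100,620,265),C=(205,285,350,435),D=(445,325,590,475))
def chk():
    a=cv2.imread('pics/w6.png'); b=r.get_image('wrist'); cv2.imwrite('pics/chk.png',b)
    for n,c in CB.items():
        x0,y0,x1,y1=[int(round(q/2.85)) for q in c]; x0+=130;x1+=130;y0+=60;y1+=60
        t=a[y0:y1,x0:x1]; m=30; w=b[max(0,y0-m):y1+m,x0-m:x1+m]
        res=cv2.matchTemplate(w,t,cv2.TM_CCOEFF_NORMED); _,v,_,l=cv2.minMaxLoc(res); print(n,'score %.3f'%v,'shift',l[0]-m,l[1]-min(m,y0))
E
python3 -c "
from h import *
go(430,150,300,0); go(420.4,301.9,300.7,0.0026)"
```

```text
x -173.5 y -232.1 z -83.7 twist -0.045
x -189.9 y -383.4 z -84.4 twist -0.048
```

Emit:
{"api": "move_arm", "payload": {"motion": [{"x": -25,"y": -48,"z": -20,"twist": -0.01},{"x": -50,"y": -100,"z": -40,"twist": -0.02},{"x": -75,"y": -150,"z": -55,"twist": -0.03},{"x": -100,"y": -200,"z": -70,"twist": -0.04},{"x": -125,"y": -250,"z": -84,"twist": -0.048},{"x": -150,"y": -300,"z": -84,"twist": -0.048},{"x": -175,"y": -350,"z": -84,"twist": -0.048},{"x": -190,"y": -383,"z": -84,"twist": -0.048}], "gripper": 0.2}}

```text
clock: 25.6
tcp_pos: [418.7, 303.1, 299.1]
ee_rot: [0.0, 1.0, 0.002, -0.001]
force: [1.0, -0.6, -0.7]
grip_width: 0.804
grip_force: 0.0
```

Emit:
{"api": "move_arm", "payload": {"motion": [{"x": 0,"y": 0,"z": 0,"twist": 0},{"x": 0,"y": 0,"z": 0,"twist": 0},{"x": 0,"y": 0,"z": 0,"twist": 0},{"x": 0,"y": 0,"z": 0,"twist": 0},{"x": 0,"y": 0,"z": 0,"twist": 0},{"x": 0,"y": 0,"z": 0,"twist": 0},{"x": 0,"y": 0,"z": 0,"twist": 0},{"x": 0,"y": 0,"z": 0,"twist": 0}]}}

```text
clock: 26.6
tcp_pos: [420.5, 301.4, 300.5]
ee_rot: [-0.0, 1.0, 0.001, 0.0]
force: [-0.3, 0.2, -0.6]
grip_width: 0.801
grip_force: 0.0
```

Run:
```python
from h import *
s=r.get_state(); print(s['tcp_pos'],yaw(s)); chk(); x,y,t=fl('D'); go(x,y,33,t); px,py,pt=pk(0); go(px,py,150,pt,(x,y,63,t))
```

```text
[420.48132604 301.43936295 300.54411178] 0.0028419795738893958
A score 0.988 shift 0 0
B score 0.189 shift 4 6
C score 0.987 shift 0 0
D score 0.986 shift 0 0
x -26.3 y 41.6 z 267.5 twist -0.370
x -14.3 y 365.4 z -87.0 twist 0.421
```

Emit:
{"api": "move_arm", "payload": {"motion": [{"x": -7,"y": 10,"z": 40,"twist": -0.1},{"x": -14,"y": 21,"z": 90,"twist": -0.2},{"x": -20,"y": 32,"z": 140,"twist": -0.3},{"x": -26.3,"y": 41.6,"z": 190,"twist": -0.37},{"x": -26.3,"y": 41.6,"z": 230,"twist": -0.37},{"x": -26.3,"y": 41.6,"z": 260,"twist": -0.37},{"x": -26.3,"y": 41.6,"z": 267,"twist": -0.37},{"x": -26.3,"y": 41.6,"z": 267,"twist": -0.37}], "gripper": 0.05}}

```text
clock: 27.65
tcp_pos: [394.5, 259.9, 33.8]
ee_rot: [0.0, 0.983, 0.185, -0.0]
force: [-0.5, 0.1, 0.2]
grip_width: 0.951
grip_force: 0.0
```

Emit:
{"api": "move_arm", "payload": {"motion": [{"x": 0,"y": 0,"z": 0,"twist": 0},{"x": 0,"y": 0,"z": 0,"twist": 0},{"x": 0,"y": 0,"z": 0,"twist": 0},{"x": 0,"y": 0,"z": 0,"twist": 0},{"x": 0,"y": 0,"z": 0,"twist": 0},{"x": 0,"y": 0,"z": 0,"twist": 0},{"x": 0,"y": 0,"z": -20,"twist": 0},{"x": 0,"y": 0,"z": -70,"twist": 0}], "gripper": 1, "newtons": 25}}

```text
clock: 28.65
tcp_pos: [393.2, 259.2, 102.9]
ee_rot: [0.001, 0.983, 0.185, -0.002]
force: [0.5, 0.2, -1.6]
grip_width: 0.507
grip_force: 24.9
```

Run:
```python
from h import *
s=r.get_state(); print(s['tcp_pos'],yaw(s),s['force'],s['grip_width']*91)
px,py,pt=pk(0); go(px,py,150,pt)
```

```text
[393.1835431  259.15568774 102.87368783] 0.37266384368890304 [ 0.50625628  0.21256692 -1.57442572] 46.15407651585531
x -12.9 y 365.2 z -47.1 twist 0.421
```

Emit:
{"api": "move_arm", "payload": {"motion": [{"x": -2,"y": 45,"z": -30,"twist": 0.06},{"x": -4,"y": 100,"z": -47,"twist": 0.12},{"x": -6,"y": 155,"z": -47,"twist": 0.18},{"x": -7,"y": 210,"z": -47,"twist": 0.24},{"x": -9,"y": 265,"z": -47,"twist": 0.3},{"x": -11,"y": 320,"z": -47,"twist": 0.36},{"x": -12.5,"y": 365,"z": -47,"twist": 0.42},{"x": -12.5,"y": 365,"z": -47,"twist": 0.42}]}}

```text
clock: 29.65
tcp_pos: [516.5, -87.5, 150.3]
ee_rot: [0.0, 1.0, -0.026, 0.0]
force: [-1.1, 0.3, -1.3]
grip_width: 0.506
grip_force: 24.9
```

Emit:
{"api": "move_arm", "payload": {"motion": [{"x": 0,"y": 0,"z": 10,"twist": 0},{"x": 0,"y": 0,"z": 25,"twist": 0},{"x": 0,"y": 0,"z": 35,"twist": 0},{"x": 0,"y": 0,"z": 40,"twist": 0},{"x": 0,"y": 0,"z": 40,"twist": 0},{"x": 0,"y": 0,"z": 40,"twist": 0},{"x": 0,"y": 0,"z": 40,"twist": 0},{"x": 0,"y": 0,"z": 40,"twist": 0}]}}

```text
clock: 30.65
tcp_pos: [515.7, -84.8, 110.8]
ee_rot: [0.0, 1.0, -0.024, 0.0]
force: [0.3, 0.1, -1.9]
grip_width: 0.502
grip_force: 24.9
```

Run:
```python
from h import *
s=r.get_state(); print(s['tcp_pos'],yaw(s),s['force'])
px,py,pt=pk(0); go(px,py,97.7,pt)
```

```text
[515.70877847 -84.78171929 110.75269697] -0.04726083159761875 [ 0.3374812   0.09567833 -1.858407  ]
x -1.5 y 0.9 z 13.1 twist 0.001
```

Emit:
{"api": "move_arm", "payload": {"motion": [{"x": -1.3,"y": 0.9,"z": 1,"twist": 0},{"x": -1.3,"y": 0.9,"z": 3,"twist": 0},{"x": -1.3,"y": 0.9,"z": 5,"twist": 0},{"x": -1.3,"y": 0.9,"z": 6,"twist": 0},{"x": -1.3,"y": 0.9,"z": 7,"twist": 0},{"x": -1.3,"y": 0.9,"z": 8,"twist": 0},{"x": -1.3,"y": 0.9,"z": 8,"twist": 0},{"x": -1.3,"y": 0.9,"z": 8,"twist": 0}]}}

```text
clock: 31.65
tcp_pos: [514.3, -85.6, 102.6]
ee_rot: [0.0, 1.0, -0.024, 0.0]
force: [-0.3, -1.2, -1.9]
grip_width: 0.506
grip_force: 24.9
```

In without contact. Pressing home.

Emit:
{"api": "move_arm", "payload": {"motion": [{"x": 0,"y": 0,"z": 1,"twist": 0},{"x": 0,"y": 0,"z": 2,"twist": 0},{"x": 0,"y": 0,"z": 3,"twist": 0},{"x": 0,"y": 0,"z": 4,"twist": 0},{"x": 0,"y": 0,"z": 5,"twist": 0},{"x": 0,"y": 0,"z": 5.2,"twist": 0},{"x": 0,"y": 0,"z": 5.2,"twist": 0},{"x": 0,"y": 0,"z": 5.2,"twist": 0}]}}

```text
clock: 32.65
tcp_pos: [514.3, -85.6, 97.7]
ee_rot: [0.0, 1.0, -0.024, 0.0]
force: [-3.0, 1.1, 9.0]
grip_width: 0.506
grip_force: 24.9
```

Emit:
{"api": "move_arm", "payload": {"motion": [{"x": 0,"y": 0,"z": 0,"twist": 0},{"x": 0,"y": 0,"z": 0,"twist": 0},{"x": 0,"y": 0,"z": 0,"twist": 0},{"x": 0,"y": 0,"z": 0,"twist": 0},{"x": 0,"y": 0,"z": -30,"twist": 0},{"x": 0,"y": 0,"z": -80,"twist": 0},{"x": 0,"y": 0,"z": -140,"twist": 0},{"x": 0,"y": 0,"z": -200,"twist": 0}], "gripper": 0.35}}

```text
clock: 33.65
tcp_pos: [513.9, -85.5, 299.3]
ee_rot: [-0.0, 1.0, -0.024, -0.0]
force: [0.8, -0.1, -0.6]
grip_width: 0.65
grip_force: 0.0
```

```bash
python3 -c "
from h import *
go(420.4,301.9,300.7,0.0026)"
```

```text
x -111.7 y -382.5 z -1.4 twist -0.050
```

Emit:
{"api": "move_arm", "payload": {"motion": [{"x": -16,"y": -54,"z": 0,"twist": -0.01},{"x": -32,"y": -108,"z": 0,"twist": -0.02},{"x": -48,"y": -163,"z": 0,"twist": -0.03},{"x": -64,"y": -218,"z": 0,"twist": -0.04},{"x": -80,"y": -273,"z": 0,"twist": -0.05},{"x": -96,"y": -328,"z": 0,"twist": -0.05},{"x": -112,"y": -382.5,"z": -1,"twist": -0.05},{"x": -112,"y": -382.5,"z": -1,"twist": -0.05}], "gripper": 0.2}}

```text
clock: 34.65
tcp_pos: [419.2, 304.9, 298.2]
ee_rot: [-0.0, 1.0, 0.004, -0.0]
force: [-0.2, 0.1, 0.8]
grip_width: 0.8
grip_force: 0.0
```

Emit:
{"api": "move_arm", "payload": {"motion": [{"x": 0,"y": 0,"z": 0,"twist": 0},{"x": 0,"y": 0,"z": 0,"twist": 0},{"x": 0,"y": 0,"z": 0,"twist": 0},{"x": 0,"y": 0,"z": 0,"twist": 0},{"x": 0,"y": 0,"z": 0,"twist": 0},{"x": 0,"y": 0,"z": 0,"twist": 0},{"x": 0,"y": 0,"z": 0,"twist": 0},{"x": 0,"y": 0,"z": 0,"twist": 0}]}}

```text
clock: 35.65
tcp_pos: [420.4, 301.8, 298.3]
ee_rot: [0.0, 1.0, 0.001, -0.0]
force: [0.8, -0.3, 0.1]
grip_width: 0.8
grip_force: 0.0
```

Run:
```python
from h import *
s=r.get_state(); print(s['tcp_pos'],yaw(s)); chk()
for n in 'AC': x,y,t=fl(n); go(x,y,33,t)
```

```text
[420.39646963 301.83263896 298.31000058] 0.002861612326862582
A score 0.989 shift 0 0
B score 0.191 shift 5 6
C score 0.979 shift 0 0
D score 0.323 shift 9 30
x 81.5 y -53.1 z 265.3 twist -0.409
x -7.4 y -80.8 z 265.3 twist 0.225
```

Emit:
{"api": "move_arm", "payload": {"motion": [{"x": 20,"y": -13,"z": 40,"twist": -0.1},{"x": 40,"y": -26,"z": 90,"twist": -0.2},{"x": 60,"y": -39,"z": 135,"twist": -0.3},{"x": 81,"y": -53,"z": 180,"twist": -0.41},{"x": 81.5,"y": -53,"z": 225,"twist": -0.41},{"x": 81.5,"y": -53,"z": 258,"twist": -0.41},{"x": 81.5,"y": -53,"z": 265,"twist": -0.41},{"x": 81.5,"y": -53,"z": 265,"twist": -0.41}], "gripper": 0.05}}

```text
clock: 36.7
tcp_pos: [502.1, 355.2, 33.9]
ee_rot: [-0.0, 0.979, 0.205, 0.0]
force: [0.4, -0.0, 0.5]
grip_width: 0.954
grip_force: 0.0
```

Emit:
{"api": "move_arm", "payload": {"motion": [{"x": 0,"y": 0,"z": 0,"twist": 0},{"x": 0,"y": 0,"z": 0,"twist": 0},{"x": 0,"y": 0,"z": 0,"twist": 0},{"x": 0,"y": 0,"z": 0,"twist": 0},{"x": 0,"y": 0,"z": 0,"twist": 0},{"x": 0,"y": 0,"z": 0,"twist": 0},{"x": 0,"y": 0,"z": -20,"twist": 0},{"x": 0,"y": 0,"z": -70,"twist": 0}], "gripper": 1}}

```text
clock: 37.7
tcp_pos: [500.4, 354.1, 102.0]
ee_rot: [0.001, 0.979, 0.205, -0.002]
force: [0.8, 0.6, -0.7]
grip_width: 0.505
grip_force: 25.0
```

Run:
```python
from h import *
s=r.get_state(); print(s['tcp_pos'],yaw(s),s['force'],s['grip_width']*91)
px,py,pt=pk(5); go(px,py,150,pt)
```

```text
[500.41592893 354.13558469 101.97611851] 0.41275025127554654 [ 0.76532504  0.58443941 -0.65866239] 45.96185477987155
x -18.4 y 293.0 z -48.0 twist 0.461
```

Run:
```python
from h import *
K,T,_=cam('top'); print('bottle cap top',px2w(K,T,[[247,125],[270,127]],[180,180]),px2w(K,T,[[247,125],[270,127]],[250,250]))
Ks,Ts,_=cam('scene')
# bottle base in scene about (215,212), cap (212,160)
print(px2w(Ks,Ts,[[216,213],[204,213],[228,213]],0))
for z in(150,180,210,240): print(z,px2w(Ks,Ts,[[213,160]],z))
s=np.load('s1.npy',allow_pickle=True).item(); K,T,_=cam('wrist',s); print(px2w(K,T,np.array([[140,22],[100,0],[182,0]])*.7,0))
```

```text
bottle cap top [[735.93171851 124.99566692 180.        ]
 [728.09759436  56.8328561  180.        ]] [[713.2064645  118.98017235 250.        ]
 [705.82517671  54.75738062 250.        ]]
[[720.20251445 135.78362986   0.        ]
 [749.87910667 163.0472717    0.        ]
 [690.51911612 108.51373529   0.        ]]
150 [[790.42457675  71.87477704 150.        ]]
180 [[746.90962747 104.56825041 180.        ]]
210 [[703.3946782  137.26172377 210.        ]]
240 [[659.87972892 169.95519713 240.        ]]
[[709.42670499 120.42941323   0.        ]
 [728.21237467 152.23448874   0.        ]
 [724.63606526  80.18344928   0.        ]]
```

```bash
python3 -c "
from h import *
px,py,pt=pk(2); go(px,py,150,pt)"
```

```text
x -89.1 y 257.9 z -48.0 twist 0.461
```

Emit:
{"api": "move_arm", "payload": {"motion": [{"x": -14,"y": 40,"z": -30,"twist": 0.08},{"x": -30,"y": 87,"z": -48,"twist": 0.16},{"x": -47,"y": 137,"z": -48,"twist": 0.24},{"x": -64,"y": 187,"z": -48,"twist": 0.32},{"x": -80,"y": 235,"z": -48,"twist": 0.4},{"x": -89,"y": 258,"z": -48,"twist": 0.461},{"x": -89,"y": 258,"z": -48,"twist": 0.461},{"x": -89,"y": 258,"z": -48,"twist": 0.461}]}}

```text
clock: 38.7
tcp_pos: [523.6, 83.4, 151.2]
ee_rot: [-0.0, 1.0, -0.024, -0.0]
force: [0.0, 0.4, -1.2]
grip_width: 0.506
grip_force: 25.0
```

Emit:
{"api": "move_arm", "payload": {"motion": [{"x": 0,"y": 0,"z": 10,"twist": 0},{"x": 0,"y": 0,"z": 25,"twist": 0},{"x": 0,"y": 0,"z": 35,"twist": 0},{"x": 0,"y": 0,"z": 40,"twist": 0},{"x": 0,"y": 0,"z": 40,"twist": 0},{"x": 0,"y": 0,"z": 40,"twist": 0},{"x": 0,"y": 0,"z": 40,"twist": 0},{"x": 0,"y": 0,"z": 40,"twist": 0}]}}

```text
clock: 39.7
tcp_pos: [523.9, 83.0, 111.6]
ee_rot: [-0.0, 1.0, -0.024, 0.0]
force: [1.0, -0.0, -2.3]
grip_width: 0.501
grip_force: 25.0
```

Run:
```python
from h import *
s=r.get_state(); print(s['tcp_pos'],yaw(s),s['force'])
px,py,pt=pk(2); go(px,py,97.7,pt)
```

```text
[523.93044532  82.98147533 111.55644288] -0.04825000405230796 [ 0.9628601  -0.03310834 -2.32359921]
x -1.7 y 0.9 z 13.9 twist -0.000
```

Emit:
{"api": "move_arm", "payload": {"motion": [{"x": -1.5,"y": 0.9,"z": 1,"twist": 0},{"x": -1.5,"y": 0.9,"z": 3,"twist": 0},{"x": -1.5,"y": 0.9,"z": 5,"twist": 0},{"x": -1.5,"y": 0.9,"z": 6,"twist": 0},{"x": -1.5,"y": 0.9,"z": 7,"twist": 0},{"x": -1.5,"y": 0.9,"z": 8,"twist": 0},{"x": -1.5,"y": 0.9,"z": 9,"twist": 0},{"x": -1.5,"y": 0.9,"z": 9,"twist": 0}]}}

```text
clock: 40.7
tcp_pos: [521.9, 82.2, 102.2]
ee_rot: [0.0, 1.0, -0.024, -0.0]
force: [-2.7, -0.2, -1.4]
grip_width: 0.501
grip_force: 25.0
```

Emit:
{"api": "move_arm", "payload": {"motion": [{"x": 0,"y": 0,"z": 1,"twist": 0},{"x": 0,"y": 0,"z": 2,"twist": 0},{"x": 0,"y": 0,"z": 3,"twist": 0},{"x": 0,"y": 0,"z": 4,"twist": 0},{"x": 0,"y": 0,"z": 4.6,"twist": 0},{"x": 0,"y": 0,"z": 4.8,"twist": 0},{"x": 0,"y": 0,"z": 4.8,"twist": 0},{"x": 0,"y": 0,"z": 4.8,"twist": 0}]}}

```text
clock: 41.7
tcp_pos: [521.9, 82.2, 97.5]
ee_rot: [0.0, 1.0, -0.024, -0.0]
force: [-6.4, 0.2, 3.6]
grip_width: 0.501
grip_force: 25.0
```

Emit:
{"api": "move_arm", "payload": {"motion": [{"x": 0,"y": 0,"z": 0,"twist": 0},{"x": 0,"y": 0,"z": 0,"twist": 0},{"x": 0,"y": 0,"z": 0,"twist": 0},{"x": 0,"y": 0,"z": 0,"twist": 0},{"x": 0,"y": 0,"z": -30,"twist": 0},{"x": 0,"y": 0,"z": -80,"twist": 0},{"x": 0,"y": 0,"z": -140,"twist": 0},{"x": 0,"y": 0,"z": -200,"twist": 0}], "gripper": 0.35}}

```text
clock: 42.7
tcp_pos: [521.9, 82.1, 299.5]
ee_rot: [-0.0, 1.0, -0.024, -0.0]
force: [1.2, -0.1, -0.0]
grip_width: 0.652
grip_force: 0.0
```

```bash
python3 -c "
from h import *
go(420.4,301.9,300.7,0.0026)"
```

```text
x -112.0 y -214.6 z -1.2 twist -0.051
```

Emit:
{"api": "move_arm", "payload": {"motion": [{"x": -25,"y": -50,"z": 0,"twist": -0.02},{"x": -50,"y": -100,"z": 0,"twist": -0.03},{"x": -77,"y": -150,"z": 0,"twist": -0.04},{"x": -102,"y": -200,"z": 0,"twist": -0.05},{"x": -112,"y": -214.6,"z": 0,"twist": -0.05},{"x": -112,"y": -214.6,"z": 0,"twist": -0.05},{"x": -112,"y": -214.6,"z": 0,"twist": -0.05},{"x": -112,"y": -214.6,"z": 0,"twist": -0.05}], "gripper": 0.2}}

```text
clock: 43.7
tcp_pos: [421.3, 300.9, 297.5]
ee_rot: [0.0, 1.0, 0.0, 0.0]
force: [0.8, -0.6, -0.4]
grip_width: 0.801
grip_force: 0.0
```

Run:
```python
from h import *
s=r.get_state(); print(s['tcp_pos'],yaw(s)); chk()
x,y,t=fl('C'); go(x,y,33,t)
```

```text
[421.30299943 300.94300691 297.51427682] 0.00028388590718536757
A score 0.161 shift -28 -14
B score 0.186 shift 4 7
C score 0.943 shift -1 1
D score 0.314 shift 8 30
x -8.4 y -81.6 z 264.5 twist 0.222
```

Emit:
{"api": "move_arm", "payload": {"motion": [{"x": -2,"y": -20,"z": 40,"twist": 0.06},{"x": -4,"y": -40,"z": 90,"twist": 0.12},{"x": -6,"y": -60,"z": 135,"twist": 0.18},{"x": -8.4,"y": -81.5,"z": 180,"twist": 0.222},{"x": -8.4,"y": -81.5,"z": 225,"twist": 0.222},{"x": -8.4,"y": -81.5,"z": 258,"twist": 0.222},{"x": -8.4,"y": -81.5,"z": 264,"twist": 0.222},{"x": -8.4,"y": -81.5,"z": 264,"twist": 0.222}], "gripper": 0.2}}

```text
clock: 44.75
tcp_pos: [412.7, 383.3, 34.1]
ee_rot: [-0.0, 0.994, -0.11, 0.0]
force: [-0.4, 0.8, 0.9]
grip_width: 0.802
grip_force: 0.0
```

Emit:
{"api": "move_arm", "payload": {"motion": [{"x": 0,"y": 0,"z": 0,"twist": 0},{"x": 0,"y": 0,"z": 0,"twist": 0},{"x": 0,"y": 0,"z": 0,"twist": 0},{"x": 0,"y": 0,"z": 0,"twist": 0},{"x": 0,"y": 0,"z": 0,"twist": 0},{"x": 0,"y": 0,"z": 0,"twist": 0},{"x": 0,"y": 0,"z": -20,"twist": 0},{"x": 0,"y": 0,"z": -70,"twist": 0}], "gripper": 1}}

```text
clock: 45.75
tcp_pos: [411.0, 382.6, 102.8]
ee_rot: [0.001, 0.994, -0.11, -0.002]
force: [0.6, 0.5, -0.8]
grip_width: 0.503
grip_force: 24.9
```

Run:
```python
from h import *
s=r.get_state(); print(s['tcp_pos'],yaw(s),s['force'],s['grip_width']*91)
px,py,pt=pk(1); go(px,py,160,pt)
```

```text
[411.04330789 382.5509202  102.79440863] -0.22026074426533299 [ 0.56437165  0.54713912 -0.79368282] 45.75810199713478
x 188.5 y 351.6 z -57.2 twist -0.172
```

Emit:
{"api": "move_arm", "payload": {"motion": [{"x": 20,"y": 38,"z": -40,"twist": -0.02},{"x": 47,"y": 87,"z": -57,"twist": -0.04},{"x": 74,"y": 137,"z": -57,"twist": -0.06},{"x": 101,"y": 188,"z": -57,"twist": -0.09},{"x": 128,"y": 239,"z": -57,"twist": -0.11},{"x": 155,"y": 289,"z": -57,"twist": -0.14},{"x": 180,"y": 337,"z": -57,"twist": -0.17},{"x": 188,"y": 351,"z": -57,"twist": -0.172}]}}

```text
clock: 46.75
tcp_pos: [519.5, -2.9, 160.6]
ee_rot: [0.0, 1.0, -0.025, 0.0]
force: [-0.9, 0.7, -1.2]
grip_width: 0.504
grip_force: 24.9
```

Emit:
{"api": "move_arm", "payload": {"motion": [{"x": 0,"y": 0,"z": 0,"twist": 0},{"x": 0,"y": 0,"z": 0,"twist": 0},{"x": 0,"y": 0,"z": 15,"twist": 0},{"x": 0,"y": 0,"z": 30,"twist": 0},{"x": 0,"y": 0,"z": 45,"twist": 0},{"x": 0,"y": 0,"z": 50,"twist": 0},{"x": 0,"y": 0,"z": 50,"twist": 0},{"x": 0,"y": 0,"z": 50,"twist": 0}]}}

```text
clock: 47.75
tcp_pos: [519.2, -0.3, 110.8]
ee_rot: [0.0, 1.0, -0.024, 0.0]
force: [0.6, -0.7, -1.8]
grip_width: 0.501
grip_force: 24.9
```

Run:
```python
from h import *
s=r.get_state(); print(s['tcp_pos'],yaw(s),s['force'])
px,py,pt=pk(1); go(px,py,97.7,pt)
```

```text
[ 5.19220553e+02 -2.65430439e-01  1.10833060e+02] -0.048307309168143985 [ 0.55547686 -0.71468407 -1.7988011 ]
x -1.0 y 1.5 z 13.1 twist -0.000
```

Emit:
{"api": "move_arm", "payload": {"motion": [{"x": -1.2,"y": 1.5,"z": 1,"twist": 0},{"x": -1.2,"y": 1.5,"z": 3,"twist": 0},{"x": -1.2,"y": 1.5,"z": 5,"twist": 0},{"x": -1.2,"y": 1.5,"z": 6,"twist": 0},{"x": -1.2,"y": 1.5,"z": 7,"twist": 0},{"x": -1.2,"y": 1.5,"z": 8,"twist": 0},{"x": -1.2,"y": 1.5,"z": 8.5,"twist": 0},{"x": -1.2,"y": 1.5,"z": 8.5,"twist": 0}]}}

```text
clock: 48.75
tcp_pos: [517.7, -1.6, 102.0]
ee_rot: [-0.0, 1.0, -0.024, -0.0]
force: [-0.5, -0.1, -1.1]
grip_width: 0.506
grip_force: 24.9
```

Emit:
{"api": "move_arm", "payload": {"motion": [{"x": 0,"y": 0,"z": 1,"twist": 0},{"x": 0,"y": 0,"z": 2,"twist": 0},{"x": 0,"y": 0,"z": 3,"twist": 0},{"x": 0,"y": 0,"z": 4,"twist": 0},{"x": 0,"y": 0,"z": 4.6,"twist": 0},{"x": 0,"y": 0,"z": 4.8,"twist": 0},{"x": 0,"y": 0,"z": 4.8,"twist": 0},{"x": 0,"y": 0,"z": 4.8,"twist": 0}]}}

```text
clock: 49.75
tcp_pos: [517.7, -1.6, 98.1]
ee_rot: [0.0, 1.0, -0.024, 0.0]
force: [-6.4, 0.2, 21.2]
grip_width: 0.506
grip_force: 24.9
```

Emit:
{"api": "move_arm", "payload": {"motion": [{"x": 0,"y": 0,"z": 0,"twist": 0},{"x": 0,"y": 0,"z": 0,"twist": 0},{"x": 0,"y": 0,"z": 0,"twist": 0},{"x": 0,"y": 0,"z": 0,"twist": 0},{"x": 0,"y": 0,"z": -30,"twist": 0},{"x": 0,"y": 0,"z": -80,"twist": 0},{"x": 0,"y": 0,"z": -130,"twist": 0},{"x": 0,"y": 0,"z": -180,"twist": 0}], "gripper": 0.35}}

```text
clock: 50.75
tcp_pos: [517.4, -1.6, 278.9]
ee_rot: [0.0, 1.0, -0.024, -0.0]
force: [0.7, -0.3, -0.7]
grip_width: 0.651
grip_force: 0.0
```

```bash
python3 -c "
from h import *
go(437,2,200,.737); go(437,2,280,-.05)"
```

```text
x -80.5 y 0.3 z 78.9 twist -0.785
x -80.5 y 0.3 z -1.1 twist 0.002
```

Emit:
{"api": "move_arm", "payload": {"motion": [{"x": -40,"y": 0,"z": 0,"twist": 0},{"x": -60,"y": 0,"z": 0,"twist": 0},{"x": -60,"y": 0,"z": 0,"twist": 0},{"x": -60,"y": 0,"z": 0,"twist": 0},{"x": -60,"y": 0,"z": 0,"twist": 0},{"x": -60,"y": 0,"z": 0,"twist": 0},{"x": -60,"y": 0,"z": 0,"twist": 0},{"x": -60,"y": 0,"z": 0,"twist": 0}]}}

```text
clock: 51.75
tcp_pos: [457.8, 1.3, 277.2]
ee_rot: [-0.0, 1.0, -0.024, -0.0]
force: [0.0, 0.1, -0.1]
grip_width: 0.65
grip_force: 0.0
```

Run:
```python
from h import *
s=r.get_state(); print(s['tcp_pos'],yaw(s)); np.save('s9.npy',s,allow_pickle=True)
im=save('wrist','w9.png'); K,T,_=cam('wrist',s)
big=cv2.resize(im,None,fx=2.4,fy=2.4,interpolation=cv2.INTER_CUBIC)
y0,x0=60,280
for i in(0,1,2,3):
    c=np.array(PK[i],float); c[0]+=.5
    t=np.linspace(-np.pi/2,np.pi/2,12)
    for (b,rr,ft,z) in((-33,30,3,74),(-26,23,3,104)):
        pts=[[b,-rr],*np.c_[ft+rr*np.cos(t),rr*np.sin(t)],[b,rr]]
        w=[[*(Rm@(c+p)+o),z] for p in pts]
        q=(w2px(K,T,w)*2.4).astype(int); cv2.polylines(big,[q],True,(0,0,255) if z==74 else (255,0,0),1)
cv2.imwrite('pics/w9b.png',big[y0:y0+560,x0:x0+800])
go(437,2,200,.737)
```

```text
[457.81404609   1.26937206 277.15510247] -0.04820042666521412
x -20.8 y 0.3 z 77.2 twist -0.785
```

View pics/w9b.png

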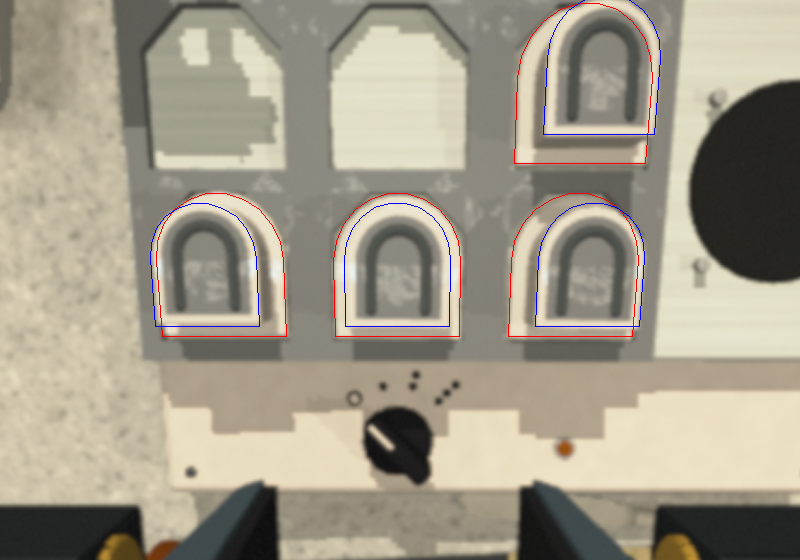

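All four flasks lie flat in pockets 0, 1, 2 and 3, on their predicted outlines, and the knob at (397,440) still points at the ring. Next I turn the selector to 1.

Emit:
{"api": "move_arm", "payload": {"motion": [{"x": -10,"y": 0,"z": 20,"twist": -0.16},{"x": -20.8,"y": 0,"z": 60,"twist": -0.32},{"x": -20.8,"y": 0,"z": 77,"twist": -0.48},{"x": -20.8,"y": 0,"z": 77,"twist": -0.64},{"x": -20.8,"y": 0,"z": 77,"twist": -0.785},{"x": -20.8,"y": 0,"z": 77,"twist": -0.785},{"x": -20.8,"y": 0,"z": 77,"twist": -0.785},{"x": -20.8,"y": 0,"z": 77,"twist": -0.785}], "gripper": 0.65}}

```text
clock: 52.8
tcp_pos: [437.0, 2.3, 200.3]
ee_rot: [0.0, 0.933, 0.359, 0.0]
force: [-1.2, -0.1, 0.3]
grip_width: 0.35
grip_force: 0.0
```

```bash
python3 -c "
from h import *
go(437,2,71,.737)"
```

```text
x -0.2 y 0.2 z 129.3 twist -0.002
```

Emit:
{"api": "move_arm", "payload": {"motion": [{"x": 0,"y": 0,"z": 50,"twist": 0},{"x": 0,"y": 0,"z": 95,"twist": 0},{"x": 0,"y": 0,"z": 120,"twist": 0},{"x": 0,"y": 0,"z": 129,"twist": 0},{"x": 0,"y": 0,"z": 129,"twist": 0},{"x": 0,"y": 0,"z": 129,"twist": 0},{"x": 0,"y": 0,"z": 129,"twist": 0},{"x": 0,"y": 0,"z": 129,"twist": 0}]}}

```text
clock: 53.8
tcp_pos: [437.3, 2.2, 71.7]
ee_rot: [0.0, 0.933, 0.36, 0.0]
force: [-0.3, -0.6, -1.0]
grip_width: 0.351
grip_force: 0.0
```

Emit:
{"api": "move_arm", "payload": {"motion": [{"x": 0,"y": 0,"z": 0,"twist": 0},{"x": 0,"y": 0,"z": 0,"twist": 0},{"x": 0,"y": 0,"z": 0,"twist": 0},{"x": 0,"y": 0,"z": 0,"twist": 0},{"x": 0,"y": 0,"z": 0,"twist": 0},{"x": 0,"y": 0,"z": 0,"twist": 0},{"x": 0,"y": 0,"z": 0,"twist": 0},{"x": 0,"y": 0,"z": 0,"twist": 0}], "gripper": 1, "newtons": 20}}

```text
clock: 54.8
tcp_pos: [436.4, 2.8, 71.3]
ee_rot: [-0.0, 0.933, 0.36, -0.0]
force: [-2.8, 6.9, 6.1]
grip_width: 0.13
grip_force: 20.0
```

Emit:
{"api": "move_arm", "payload": {"motion": [{"x": 0,"y": 0,"z": 0,"twist": 0.1},{"x": 0,"y": 0,"z": 0,"twist": 0.2},{"x": 0,"y": 0,"z": 0,"twist": 0.3},{"x": 0,"y": 0,"z": 0,"twist": 0.4},{"x": 0,"y": 0,"z": 0,"twist": 0.5},{"x": 0,"y": 0,"z": 0,"twist": 0.53},{"x": 0,"y": 0,"z": 0,"twist": 0.53},{"x": 0,"y": 0,"z": 0,"twist": 0.53}]}}

```text
clock: 55.8
tcp_pos: [436.5, 2.6, 71.2]
ee_rot: [-0.0, 0.995, 0.103, -0.0]
force: [-1.4, 3.5, 4.7]
grip_width: 0.131
grip_force: 20.0
```

Emit:
{"api": "move_arm", "payload": {"motion": [{"x": 0,"y": 0,"z": 0,"twist": 0},{"x": 0,"y": 0,"z": 0,"twist": 0},{"x": 0,"y": 0,"z": 0,"twist": 0},{"x": 0,"y": 0,"z": -30,"twist": 0},{"x": 0,"y": 0,"z": -80,"twist": 0},{"x": 0,"y": 0,"z": -130,"twist": 0},{"x": 0,"y": 0,"z": -190,"twist": 0},{"x": 0,"y": 0,"z": -200,"twist": 0}], "gripper": 0.65}}

```text
clock: 56.8
tcp_pos: [438.4, 2.1, 274.8]
ee_rot: [0.001, 0.995, 0.103, 0.003]
force: [-0.2, 0.2, -0.7]
grip_width: 0.35
grip_force: 0.0
```

Run:
```python
from h import *
s=r.get_state(); print(s['tcp_pos'],yaw(s)); K,T,_=cam('wrist',s); im=save('wrist','w10.png')
# bright line on the knob: sample brightness at 14 mm from axis at bar top for each joint value
g=cv2.cvtColor(im,cv2.COLOR_BGR2GRAY)
for c in((437,2),(437,0)):
  out=[]
  for j in np.linspace(-.3,1.9,23):
    a=VY+.785-j
    out.append(max(int(cv2.getRectSubPix(g,(1,1),tuple(map(float,w2px(K,T,[c[0]+d*np.cos(a),c[1]+d*np.sin(a),74])[0])))[0,0]) for d in(8,10,12,14)))
  print(dict(zip(np.linspace(-.3,1.9,23).round(1),out)))
t=save('top','top10.png'); Kt,Tt,_=cam('top')
go(437,2,300,.2)
# pot on mat: lid centre from dark blob in top view
a=t[150:270,370:440]; m=(cv2.cvtColor(a,cv2.COLOR_BGR2GRAY)<45).astype(np.uint8)
n,l,st,ce=cv2.connectedComponentsWithStats(m); k=1+st[1:,4].argmax(); print(st[k],px2w(Kt,Tt,ce[k]+[370,150],98))
```

```text
[438.43617501   2.07055345 274.79015966] 0.20682260327375632
{np.float64(-0.3): 28, np.float64(-0.2): 28, np.float64(-0.1): 29, np.float64(0.0): 35, np.float64(0.1): 59, np.float64(0.2): 91, np.float64(0.3): 136, np.float64(0.4): 167, np.float64(0.5): 189, np.float64(0.6): 161, np.float64(0.7): 120, np.float64(0.8): 74, np.float64(0.9): 43, np.float64(1.0): 29, np.float64(1.1): 26, np.float64(1.2): 28, np.float64(1.3): 29, np.float64(1.4): 30, np.float64(1.5): 30, np.float64(1.6): 30, np.float64(1.7): 30, np.float64(1.8): 30, np.float64(1.9): 31}
{np.float64(-0.3): 32, np.float64(-0.2): 52, np.float64(-0.1): 78, np.float64(0.0): 117, np.float64(0.1): 155, np.float64(0.2): 179, np.float64(0.3): 187, np.float64(0.4): 175, np.float64(0.5): 110, np.float64(0.6): 59, np.float64(0.7): 31, np.float64(0.8): 27, np.float64(0.9): 26, np.float64(1.0): 28, np.float64(1.1): 30, np.float64(1.2): 30, np.float64(1.3): 30, np.float64(1.4): 30, np.float64(1.5): 30, np.float64(1.6): 31, np.float64(1.7): 32, np.float64(1.8): 47, np.float64(1.9): 79}
x -0.4 y 0.1 z -27.9 twist 0.007
[ 21  56  33  30 613] [[ 447.61220808 -355.15431887   98.        ]]
```

```bash
python3 -c "
from station import r
print(r.job_done())"
```

```text
the job is handed in; nothing more can be done
None
```

I've handed the job in: I turned the selector to 0, stood the pot on the mat, seated all four flasks flat in pockets 0–3, then turned the selector to 1, at about 57 s of robot time.

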